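# Fit a guide-roller sleeve on a packing-bench spindle

### The job

Fit the spare roller sleeve to the packing bench's upright spindle: use the hooked pick to pull the sprung clip out of the spindle's groove (do not touch the clip with the gripper), leave the clip lying on the bench clear of the spindle's foot, and hang the pick back in its rack where it was. Then slide the tall, wide-bored sleeve over the shaft and guide it down by hand, without dropping it, until it sits fully home and upright on the shoulder; let go. Leave the jug, the narrow-bored bush and the short spacer where they stand.

Things in the scene. Friction and masses are not known exactly. Their poses are not given: they have to be found in the camera images.
- spindle: Fixed upright spindle. Origin: centre of its underside, on the bench; z up the shaft. Grey round foot 72 mm diameter, 10 mm high; shoulder 40 mm diameter, top at 20 mm height; steel shaft 24 mm diameter up to 78 mm, then a cone to 14 mm diameter at the top, 86 mm. Clip groove from 64 to 70 mm height, 16 mm diameter at its bottom.
- spindle_seat (a point): Centre of the top face of the shoulder, 20 mm above the bench, on which the sleeve's lower end must sit.
- clip: Dark sprung clip, 4 mm thick, 49 x 26 mm, level in the groove at first (2 mm up-down play). Origin: underside, centre of its C mouth: at first on the shaft axis, 64 mm high. Arms reach 14 mm along +x, eye along -x (its side varies). Pull the eye level along -x, 10 to 15 N: free after 25 mm. It then drops, but stays round the tip if that is held just above the foot, then (past its edge) just above the bench.
- clip_eye (a point): Centre of the clip's eye, 25 mm along -x from its origin, 6 mm above it: a short upright tube, 20 mm outside and 14 mm inside diameter, 12 mm tall (underside level with the clip's), open above and below.
- pick: Hooked pick upright in its rack. Origin: underside centre of its dark flange (24 along x, 34 along y, 4 mm thick), which rests on the fork. Above: black square handle 16 x 16 mm, sides along x and y, 4 to 54 mm over the origin. Below: 5 mm steel shank, 24 mm straight down, 18 mm sideways along the pick's +x, then down again as the tip. 90 g.
- pick_tip (a point): Lower end of the pick's tip: 18 mm along the pick's +x and 105 mm below its origin. The last 78 mm above it are the straight 5 mm thick down-turned tip that enters the eye.
- pick_rack: Fixed grey rack. Origin: on the bench below the hanging pick; +x along its slot. Base 90 x 70 x 8 mm (x -30 to 60). Post at x 40 to 50 mm carries two prongs (x -26 to 40 mm, each 10 mm wide, tops 125 mm high), slot 14 mm wide between them, open towards -x. The pick's +x lies along the rack's within 6 degrees; it lifts straight up through the slot.
- rack_fork (a point): Point midway between the prongs at the height of their tops (125 mm), where the pick's origin hangs.
- board: Fixed white board 130 x 250 x 10 mm, long along its y, on which the three grey spare parts stand upright. Origin: centre of its underside, on the bench.
- sleeve: The roller sleeve to fit: grey plastic tube, 40 mm outside, 27 mm bore, 40 mm tall, upright on the board. Origin: centre of its lower end; z along its axis.
- bush: Not to be used: grey tube 40 mm outside, 40 mm tall, but 19 mm bore. Origin: centre of its lower end.
- spacer: Not to be used: grey ring 40 mm outside, 27 mm bore, only 18 mm tall. Origin: centre of its lower end. The three parts share one row along the board, about 70 mm apart, in any order.
- jug: White jug with a blue cap, 72 mm diameter, 170 mm tall, loose, standing 110 to 145 mm from the spindle's axis on the side away from the robot. Origin: centre of its underside.

How it is judged:
By the outcome, as a careful person would: the job done as asked, in the order asked, and still so for the second after the job is handed in, with the robot touching nothing.
It also fails if it takes over 72 s, if anything falls off the work surface, if the arm or the gripper's body presses on something with over 40 N, if the wrist force passes 120 N, or if a joint passes its speed limit or range.

### The arm

A 6-joint arm with a two-finger parallel gripper is mounted at the origin on the work surface. World frame = base frame: x ahead of the robot, y to its left, z up, the work surface at z = 0. Lengths are in m, angles in rad, forces in N, time in s.
With the tool pointing down it reaches from about 0.25 to 0.775 m from the base axis. Payload 4 kg.
Tool frame: the origin (TCP) lies on the centre line of the jaws, within the pads' length; the fingertips stand 8 mm ahead of it and the grasp point (between the pads) lies 11 mm behind it; z points along the fingers, y is the direction in which the jaws open and shut (so a half turn about z gives the same grasp; the last joint's range is limited). The gripper opens to 94 mm and grips with 3 to 60 N. Pads are 16 mm wide; open, the fingers measure 119 mm over their backs; the gripper's body (75 mm by 177 mm) begins 78 mm behind the grasp point.
Start: joints at [-1.252, 0.087, 1.371, -0, 1.684, -0.103], TCP at [0.225, -0.502, 0.214] pointing down, gripper open.
Joint ranges: [-3.1, 3.1], [-0.76, 2.03], [0.27, 2.55], [-1.08, 4.22], [0.17, 2.65], [-2.57, 2.57]. Speed limits (rad/s): [2.79, 2.79, 3.14, 3.14, 3.14, 3.14].

### API

Orientations are given as [roll, pitch, yaw] about the fixed x, y, z axes, in that order (R = Rz(yaw) Ry(pitch) Rx(roll)).
In Python, from bench import * gives the robot as it stands.
- The arm moves only by the tool step_arm, never from a script. Its argument "steps" is a list of rows, each an object of numbers: "jaw": the opening, from 0 (shut) to 1 (fully open); "tx", "ty", "tz": the shift along the tool's x, y, z in m; "ax", "ay", "az": the turn, a rotation vector about the tool's x, y, z in rad. In form: [{"jaw": .., "tx": .., "ty": .., "tz": .., "ax": .., "ay": .., "az": ..}, ...]. A call has 1 to 8 rows; each row is the pose to reach, as a shift and turn from the pose measured when the call began, along the tool's axes at that moment; what a row does not reach only later rows make up. A row lasts 1/10 s, in which the tool goes at most 50 mm and 8.59 degrees, less where a joint would pass 70% of its speed; a pose out of reach is approached as far as the arm can. A call with a gripper value outside its range is refused whole. The fingers move at their own pace and stop on an object; the grip force is fixed at half the most. Time passes only in rows, so rows that repeat a pose let the fingers close. It gives the time, the measured TCP pose, the force and the opening at its end, in the units of the state.
- get_obs(): the state, without advancing time (a new reading comes with each control period).
- snapshot(name): name is "scene" or "top" or "wrist"; returns (picture, depth): 420x560x3 uint8, red, green, blue; 420x560 float32, m along the optical axis (not along the pixel's ray), 0 where there is no reading.
- camera_model(name): a dict with "intrinsics" (3x3 intrinsics, pixels), "k1" (the pictures are not rectified: a ray, as slopes to the right and down, at radius r is drawn at 1 + k1 r^2 times it, then the intrinsics apply), "origin" and "orientation" of the camera in the world. Camera axes: x right, y down, z forward; pixel columns grow to the right and rows downward; lengths in m; the calibration is good to about 2 mm. A picture is of the moment at which its call begins: read the wrist's pose just before it. camera_model takes no time and is no camera call; for the wrist camera it gives the pose at the moment of the call.
- close_job(): hands the job in, once; it reports no verdict.
Trained networks look in the newest picture that a camera, given by its name, has taken for a name from the list of things; names that differ only in an ending like _2 or _b are one class to them, and where a whole thing is asked for, a point or a joint stands for the part that bears it (a point fixed in the world has none). Each returns a list of dicts, best first, with "confidence" (0 to 1); they miss things now and then, are a little off and sometimes report something else, mostly with a low value. They report only what shows in the picture. A call takes as long as a camera call.
- silhouettes(camera, query): "pixels" (420x560 bool, what is visible of it) and "rect" ([left, top, right, bottom] in pixels, round what is visible of it).
The state is a dict: "time": time; "joint_positions": joint angles; "qvel": joint speeds; "joint_torque": joint torques, N m; "tool_pos": TCP position; "ee_rot": TCP orientation; "wrist_force": force on the tool from outside, world axes, zero at the start; "wrist_torque": the same for the moment, N m; "width": finger opening in m.
Only numpy, scipy, OpenCV 4.12 (cv2) and the standard library are available. Lean on these libraries where they do the work, as an engineer would, in place of code of your own. Each camera call takes 0.05 s, during which the arm holds its last target. There are 200 camera calls.

## Working session

There is one attempt and no reset: what is moved stays moved. The work goes in short steps, Python scripts to look and compute and a tool call to move; the robot and the scene stay as the last step left them, time stands still between calls to the robot, and variables do not carry over. Pictures are saved under pics/ and viewed, about 8 in all and at most 12, crops included, and the job is handed in when it is done.

Besides the shell and the picture viewer there is one more tool, called after "Request:" by a JSON object that holds its "op" and its "data". step_arm: Moves the arm, as the interface text tells. Its arguments: {"type":"object","properties":{"steps":{"type":"array"}},"required":["steps"]}

```bash
ls; mkdir -p pics; cat > h.py <<'E'
from bench import *
import numpy as np, cv2
from scipy.spatial.transform import Rotation as R
def cam(name):
    c=camera_model(name); o=np.array(c['orientation'],float)
    M=o if o.shape==(3,3) else R.from_euler('xyz',o).as_matrix()
    return np.array(c['intrinsics']),c['k1'],np.array(c['origin']),M
def cloud(name,d,cm=None):
    K,k1,o,M=cm or cam(name)
    v,u=np.mgrid[:420,:560]
    x=(u-K[0,2])/K[0,0]; y=(v-K[1,2])/K[1,1]
    a,b=x.copy(),y.copy()
    for _ in range(6):
        s=1+k1*(a*a+b*b); a,b=x/s,y/s
    P=np.stack([a*d,b*d,d],-1)@M.T+o
    P[d<=0]=np.nan
    return P
def proj(name,p,cm=None):
    K,k1,o,M=cm or cam(name)
    q=(np.atleast_2d(p)-o)@M; s=q[:,:2]/q[:,2:]; s=s*(1+k1*(s**2).sum(1,keepdims=True))
    return s*[K[0,0],K[1,1]]+[K[0,2],K[1,2]]
def save(n,im): cv2.imwrite('pics/'+n+'.png',cv2.cvtColor(im,cv2.COLOR_RGB2BGR))
def look(name):
    cm=cam(name); im,d=snapshot(name); return im,cloud(name,d,cm),cm
E
python3 - <<'E'
from h import *
np.set_printoptions(precision=4,suppress=True)
print(get_obs()); 
for n in ['scene','top']:
    im,P,cm=look(n); save(n+'1',im); print(n,cm)
    for q in ['spindle','clip','clip_eye','pick','pick_rack','board','sleeve','bush','spacer','jug']:
        for s in silhouettes(n,q)[:2]:
            p=P[s['pixels']]; p=p[~np.isnan(p[:,0])]
            if len(p): print(q,round(s['confidence'],2),[int(r) for r in s['rect']],len(p),np.median(p,0),np.percentile(p,2,axis=0),np.percentile(p,98,axis=0))
E
```

```text
pics
{'time': 0.0, 'joint_positions': array([-1.2521,  0.0879,  1.3722, -0.    ,  1.6836, -0.1031]), 'qvel': array([-0.0006,  0.0015,  0.0012,  0.0012,  0.0004, -0.0018]), 'joint_torque': array([  0.0002, -34.0188, -30.2425,   0.0718,   0.0329,  -0.0002]), 'tool_pos': array([ 0.225 , -0.5013,  0.2123]), 'ee_rot': array([-3.1395, -0.0002,  0.4218]), 'wrist_force': array([0.3462, 0.0183, 1.3001]), 'wrist_torque': array([-0.006 ,  0.0254, -0.0252]), 'width': 0.09421643890178798}
scene (array([[533.1941,   0.    , 289.3516],
       [  0.    , 533.1941, 217.9792],
       [  0.    ,   0.    ,   1.    ]]), -0.003566379090194752, array([1.59  , 0.3242, 0.7559]), array([[-0.3008,  0.4986, -0.813 ],
       [ 0.9537,  0.1651, -0.2515],
       [ 0.0088, -0.8509, -0.5252]]))
spindle 0.93 [264, 219, 295, 257] 652 [ 0.5727 -0.0056  0.0134] [ 0.5337 -0.0421 -0.0012] [0.5979 0.0239 0.085 ]
spindle 0.43 [405, 191, 421, 223] 214 [0.514  0.2863 0.1465] [0.5017 0.274  0.1124] [0.5201 0.2993 0.1794]
clip 0.52 [287, 218, 295, 226] 28 [ 0.5415 -0.0007  0.0708] [ 0.528  -0.0094  0.0667] [0.5496 0.0045 0.0766
[... 1390 characters left out ...]
 ] [0.5899 0.0224 0.0876]
clip 0.36 [278, 221, 283, 226] 10 [ 0.5439 -0.0072  0.0694] [ 0.541  -0.0127  0.0297] [ 0.547  -0.0013  0.0809]
pick_rack 0.9 [176, 218, 197, 247] 524 [0.5277 0.2728 0.011 ] [0.4797 0.2504 0.0036] [0.5619 0.3088 0.1301]
board 0.59 [336, 201, 419, 247] 2936 [ 0.5496 -0.3039  0.0107] [ 0.4845 -0.4337  0.0036] [ 0.6097 -0.1923  0.0186]
sleeve 0.56 [372, 217, 386, 237] 145 [ 0.5339 -0.3117  0.0433] [ 0.5157 -0.3293  0.0082] [ 0.5507 -0.2944  0.0551]
bush 0.46 [394, 212, 407, 228] 141 [ 0.5489 -0.3819  0.0473] [ 0.5335 -0.4006  0.0106] [ 0.5642 -0.3678  0.0559]
jug 0.59 [284, 170, 312, 195] 530 [ 0.6603 -0.0562  0.1305] [ 0.6322 -0.0897  0.0388] [ 0.6979 -0.0265  0.1731]
```

```bash
python3 - <<'E'
import cv2,numpy as np
a=cv2.imread('pics/scene1.png');b=cv2.imread('pics/top1.png')
A=cv2.resize(a[185:285,110:440],(800,242),interpolation=cv2.INTER_CUBIC)
B=cv2.resize(b[160:265,160:430],(800,311),interpolation=cv2.INTER_CUBIC)
cv2.imwrite('pics/c1.png',np.vstack([A,B]))
E
```

```text
(no output)
```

View pics/c1.png

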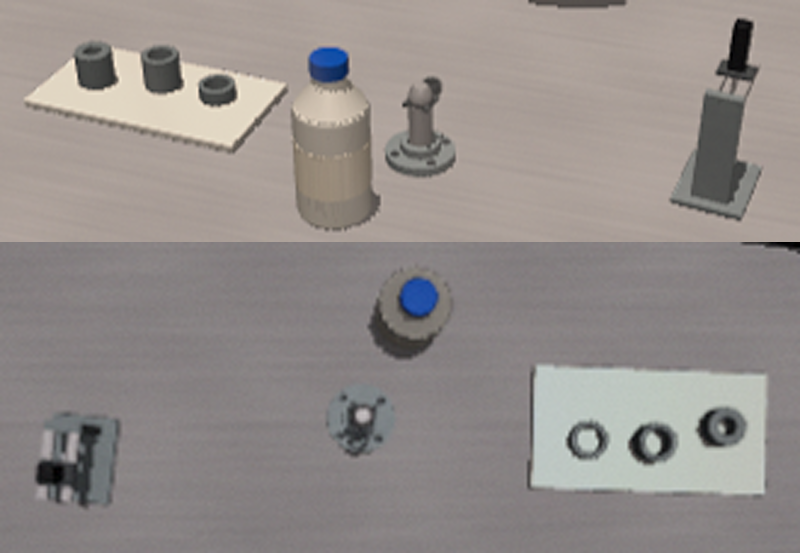

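```bash
cat >> h.py <<'E'
np.set_printoptions(precision=4,suppress=True)
def to(p,yaw,o=None):
    o=o or get_obs(); T=R.from_euler('xyz',o['ee_rot'])
    t=R.from_euler('xyz',[np.pi,0,yaw])
    d=T.inv().apply(np.array(p)-o['tool_pos']); a=(T.inv()*t).as_rotvec()
    print('to',p,yaw,'t',d.round(4),'a',a.round(4),'rows',max(np.linalg.norm(d)/.05,np.linalg.norm(a)/.15).round(1))
E
python3 - <<'E'
from h import *
o=get_obs();T=R.from_euler('xyz',o['ee_rot'])
c=cam('wrist'); print(c[0][0],c[0][1,2],T.inv().apply(c[2]-o['tool_pos']),T.as_matrix().T@c[3])
to([.46,-.2,.25],0); to([.45,0.0,.28],0);to([.46,.28,.30],0)
E
```

```text
[323.806    0.     279.4216] 207.75648295600485 [ 0.0793  0.0006 -0.1712] [[ 0.0006 -0.9625 -0.2713]
 [ 1.      0.0005  0.0002]
 [-0.0001 -0.2713  0.9625]]
to [0.46, -0.2, 0.25] 0 t [ 0.3378 -0.1792 -0.0365] a [ 0.0001 -0.      0.4217] rows 7.7
to [0.45, 0.0, 0.28] 0 t [ 0.4106 -0.3658 -0.0665] a [ 0.0001 -0.      0.4217] rows 11.1
to [0.46, 0.28, 0.3] 0 t [ 0.5343 -0.6172 -0.0865] a [ 0.0001 -0.      0.4217] rows 16.4
```

Request:
{"op": "step_arm", "data": {"steps": [{"jaw": 1, "tx": 0.41, "ty": -0.365, "tz": -0.066, "az": 0.42}, {"jaw": 1, "tx": 0.41, "ty": -0.365, "tz": -0.066, "az": 0.42}, {"jaw": 1, "tx": 0.41, "ty": -0.365, "tz": -0.066, "az": 0.42}, {"jaw": 1, "tx": 0.41, "ty": -0.365, "tz": -0.066, "az": 0.42}, {"jaw": 1, "tx": 0.41, "ty": -0.365, "tz": -0.066, "az": 0.42}, {"jaw": 1, "tx": 0.41, "ty": -0.365, "tz": -0.066, "az": 0.42}, {"jaw": 1, "tx": 0.41, "ty": -0.365, "tz": -0.066, "az": 0.42}, {"jaw": 1, "tx": 0.41, "ty": -0.365, "tz": -0.066, "az": 0.42}]}}

```text
invalid input
```

```bash
cat >> h.py <<'E'
def find(im,P,n,qs,k=1):
    for q in qs:
        for s in silhouettes(n,q)[:k]:
            p=P[s['pixels']]; p=p[~np.isnan(p[:,0])]
            if len(p): print(q,round(s['confidence'],2),[int(r) for r in s['rect']],len(p),np.median(p,0),np.percentile(p,2,axis=0),np.percentile(p,98,axis=0))
E
python3 - <<'E'
from h import *
print(get_obs()['time'],get_obs()['tool_pos'],get_obs()['ee_rot'])
im,P,cm=look('wrist');save('w1',im);np.savez('w1',P=P,im=im)
find(im,P,'wrist',['spindle','clip','clip_eye','sleeve','bush','spacer','pick','pick_rack'])
to([.49,.0,.25],0)
E
```

```text
1.1 [ 0.2252 -0.5018  0.2135] [3.1415 0.     0.4217]
to [0.49, 0.0, 0.25] 0 t [ 0.4471 -0.3494 -0.0365] a [ 0.0001 -0.      0.4217] rows 11.4
```

View pics/w1.png

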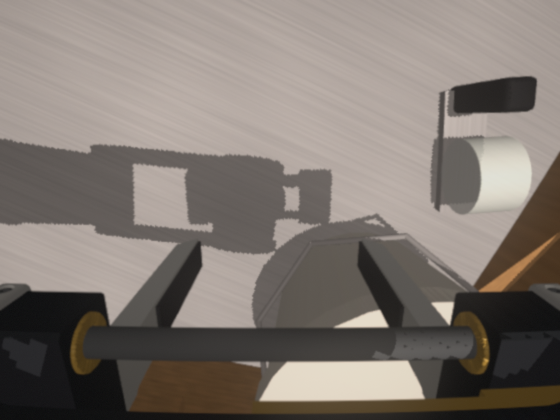

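Request:
{"op": "step_arm", "data": {"steps": [{"jaw": 1, "tx": 0.41, "ty": -0.365, "tz": -0.066, "ax": 0, "ay": 0, "az": 0.42}, {"jaw": 1, "tx": 0.41, "ty": -0.365, "tz": -0.066, "ax": 0, "ay": 0, "az": 0.42}, {"jaw": 1, "tx": 0.41, "ty": -0.365, "tz": -0.066, "ax": 0, "ay": 0, "az": 0.42}, {"jaw": 1, "tx": 0.41, "ty": -0.365, "tz": -0.066, "ax": 0, "ay": 0, "az": 0.42}, {"jaw": 1, "tx": 0.41, "ty": -0.365, "tz": -0.066, "ax": 0, "ay": 0, "az": 0.42}, {"jaw": 1, "tx": 0.41, "ty": -0.365, "tz": -0.066, "ax": 0, "ay": 0, "az": 0.42}, {"jaw": 1, "tx": 0.41, "ty": -0.365, "tz": -0.066, "ax": 0, "ay": 0, "az": 0.42}, {"jaw": 1, "tx": 0.41, "ty": -0.365, "tz": -0.066, "ax": 0, "ay": 0, "az": 0.42}]}}

```text
time: 2.35
tool_pos: [0.3877, -0.1384, 0.2617]
ee_rot: [3.141, -0.001, 0.001]
wrist_force: [1.4, -0.5, -0.2]
width: 0.0939
```

```bash
python3 - <<'E'
from h import *
print(get_obs()['time'],get_obs()['tool_pos'],get_obs()['ee_rot'])
im,P,cm=look('wrist');save('w2',im);np.savez('w2',P=P,im=im)
find(im,P,'wrist',['spindle','clip','clip_eye','sleeve','bush','spacer'])
to([.47,.02,.25],0)
E
```

```text
2.35 [ 0.3877 -0.1384  0.2617] [ 3.1409 -0.0013  0.0013]
spindle 0.77 [142, 6, 201, 67] 2641 [ 0.5571 -0.0205  0.0113] [ 0.5296 -0.0442  0.0047] [0.5938 0.0113 0.0862]
clip 0.96 [140, 10, 173, 57] 583 [ 0.545  -0.0105  0.0683] [ 0.5281 -0.0254  0.0004] [0.571  0.0286 0.077 ]
clip_eye 0.81 [141, 14, 169, 63] 525 [ 0.5445 -0.0114  0.0686] [ 0.5281 -0.0251  0.0105] [0.5698 0.0125 0.077 ]
sleeve 0.81 [408, 37, 456, 79] 1316 [ 0.5345 -0.3124  0.0434] [ 0.5151 -0.3305  0.0136] [ 0.552  -0.2948  0.0512]
bush 0.65 [467, 27, 518, 67] 1566 [ 0.549  -0.3793  0.0472] [ 0.5312 -0.4036  0.0141] [ 0.5664 -0.3672  0.0515]
spacer 0.88 [354, 37, 387, 75] 723 [ 0.5373 -0.247   0.0271] [ 0.5185 -0.2657  0.0117] [ 0.5558 -0.2291  0.0296]
to [0.47, 0.02, 0.25] 0 t [ 0.0831 -0.1614  0.0107] a [ 0.0002  0.0008 -0.0005] rows 3.6
```

Request:
{"op": "step_arm", "data": {"steps": [{"jaw": 1, "tx": 0.11, "ty": -0.19, "tz": 0.03, "ax": 0, "ay": 0, "az": 0}, {"jaw": 1, "tx": 0.11, "ty": -0.19, "tz": 0.03, "ax": 0, "ay": 0, "az": 0}, {"jaw": 1, "tx": 0.11, "ty": -0.19, "tz": 0.03, "ax": 0, "ay": 0, "az": 0}, {"jaw": 1, "tx": 0.11, "ty": -0.19, "tz": 0.03, "ax": 0, "ay": 0, "az": 0}, {"jaw": 1, "tx": 0.11, "ty": -0.19, "tz": 0.03, "ax": 0, "ay": 0, "az": 0}]}}

```text
time: 3.2
tool_pos: [0.4978, 0.0497, 0.2289]
ee_rot: [-3.141, 0.003, -0.001]
wrist_force: [0.4, 0.1, -0.0]
width: 0.094
```

```bash
python3 - <<'E'
from h import *
print(get_obs()['time'],get_obs()['tool_pos'],get_obs()['ee_rot'])
im,P,cm=look('wrist');save('w3',im);np.savez('w3',P=P,im=im)
find(im,P,'wrist',['spindle','clip','clip_eye','pick_rack','pick'])
# fits: foot top circle, clip layer
Z=P[...,2];X=P[...,0];Y=P[...,1]
near=np.hypot(X-.56,Y+.008)<.06
for n,lo,hi in [('foot',.006,.014),('shoulder',.0165,.024),('clip',.058,.072),('eye',.072,.0785),('top',.083,.09)]:
    m=near&(Z>lo)&(Z<hi)
    if m.sum()>5:
        (c,r)=cv2.minEnclosingCircle(np.stack([X[m],Y[m]],1).astype(np.float32)); print(n,m.sum(),np.array(c),r,P[m].mean(0))
c=cv2.resize(im[0:260,150:410],(780,780*260//260)); cv2.imwrite('pics/w3c.png',cv2.cvtColor(cv2.resize(c,(600,600)),cv2.COLOR_RGB2BGR))
to([.47,.25,.25],0)
E
```

```text
3.2 [0.4978 0.0497 0.2289] [-3.1407  0.0032 -0.0007]
spindle 0.97 [300, 98, 360, 157] 2629 [ 0.5663 -0.004   0.0108] [ 0.5313 -0.0429  0.008 ] [0.5945 0.0217 0.0865]
clip 0.63 [325, 117, 355, 169] 541 [ 0.546  -0.0077  0.0685] [ 0.5198 -0.0297 -0.0003] [0.5748 0.0025 0.0773]
clip_eye 0.75 [324, 115, 350, 168] 324 [ 0.5464 -0.005   0.0692] [ 0.5302 -0.0213  0.0638] [0.5739 0.0021 0.0767]
pick_rack 0.77 [1, 124, 122, 230] 6602 [0.5306 0.2735 0.0094] [0.4789 0.2481 0.0044] [0.5626 0.3172 0.1258]
pick 0.58 [1, 165, 86, 222] 1331 [0.5106 0.2771 0.1293] [0.494  0.2666 0.0294] [0.5262 0.2976 0.1571]
foot 1669 [ 0.5618 -0.0114] 0.03618203103542328 [ 0.5659 -0.0074  0.0101]
shoulder 331 [ 0.5626 -0.011 ] 0.01991199515759945 [ 0.5679 -0.0038  0.02  ]
clip 305 [ 0.5543 -0.0096] 0.024583829566836357 [ 0.5551 -0.007   0.0679]
eye 209 [ 0.5506 -0.0098] 0.023025203496217728 [ 0.5428 -0.0069  0.0757]
top 268 [ 0.5618 -0.011 ] 0.009459896013140678 [ 0.5621 -0.0109  0.0856]
to [0.47, 0.25, 0.25] 0 t [-0.0275 -0.2033 -0.0193] a [ 0.0008  0.0006 -0.0036] rows 4.1
```

View pics/w3c.png

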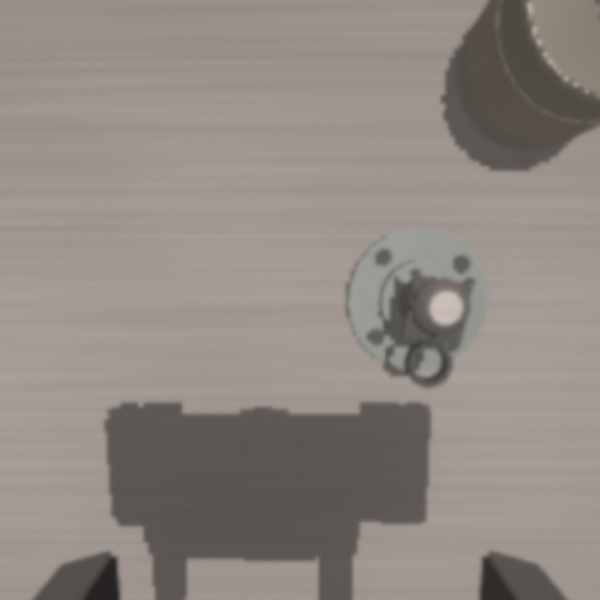

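Request:
{"op": "step_arm", "data": {"steps": [{"jaw": 1, "tx": -0.028, "ty": -0.22, "tz": -0.03, "ax": 0, "ay": 0, "az": 0}, {"jaw": 1, "tx": -0.028, "ty": -0.22, "tz": -0.03, "ax": 0, "ay": 0, "az": 0}, {"jaw": 1, "tx": -0.028, "ty": -0.22, "tz": -0.03, "ax": 0, "ay": 0, "az": 0}, {"jaw": 1, "tx": -0.028, "ty": -0.22, "tz": -0.03, "ax": 0, "ay": 0, "az": 0}, {"jaw": 1, "tx": -0.028, "ty": -0.22, "tz": -0.03, "ax": 0, "ay": 0, "az": 0}, {"jaw": 1, "tx": -0.028, "ty": -0.22, "tz": -0.03, "ax": 0, "ay": 0, "az": 0}]}}

```text
time: 4.1
tool_pos: [0.4695, 0.2678, 0.2617]
ee_rot: [-3.141, -0.001, -0.002]
wrist_force: [1.3, -0.2, 0.0]
width: 0.0937
```

```bash
python3 - <<'E'
from h import *
P=np.load('w3.npz')['P'];Z=P[...,2];X=P[...,0];Y=P[...,1]
m=(np.hypot(X-.539,Y+.008)<.02)&(Z>.0725)&(Z<.0785)&(X<.5495)
c,r=cv2.minEnclosingCircle(np.stack([X[m],Y[m]],1).astype(np.float32));print('eye',c,r,m.sum(),P[m].min(0),P[m].max(0))
print(get_obs()['time'],get_obs()['tool_pos'],get_obs()['ee_rot'])
im,P,cm=look('wrist');save('w4',im);np.savez('w4',P=P,im=im)
find(im,P,'wrist',['pick_rack','pick'])
Z=P[...,2];X=P[...,0];Y=P[...,1]
near=np.hypot(X-.52,Y-.285)<.09
for n,lo,hi in [('base',.004,.0115),('prong',.121,.127),('flange',.1275,.1325),('handletop',.175,.183)]:
    m=near&(Z>lo)&(Z<hi)
    if m.sum()>5:
        q=np.stack([X[m],Y[m]],1).astype(np.float32); print(n,m.sum(),cv2.minAreaRect(q),q.min(0),q.max(0),np.median(Z[m]))
E
```

```text
eye (0.5378691554069519, -0.007291387300938368) 0.010057576932013035 166 [ 0.528  -0.0166  0.0725] [0.5472 0.0024 0.0774]
4.1 [0.4695 0.2678 0.2617] [-3.1413 -0.0009 -0.0016]
pick_rack 0.62 [237, 103, 298, 189] 2901 [0.5341 0.2764 0.009 ] [0.48   0.2477 0.0064] [0.5638 0.3167 0.1262]
pick 0.57 [241, 133, 280, 181] 1176 [0.5101 0.2828 0.1298] [0.4938 0.2686 0.0076] [0.5255 0.3006 0.1799]
base 1783 ((0.5207757353782654, 0.2827894985675812), (0.07022006064653397, 0.0894697979092598), 83.41412353515625) [0.4729 0.2437] [0.5687 0.3222] 0.007915342066914632
prong 1350 ((0.517815887928009, 0.2832166850566864), (0.03614724054932594, 0.07550858706235886), 83.37364196777344) [0.4789 0.2612] [0.557  0.3037] 0.124951578191132
flange 506 ((0.50638747215271, 0.2844291627407074), (0.03400275856256485, 0.02427186258137226), 83.75774383544922) [0.4927 0.2667] [0.5201 0.3019] 0.12896564432826607
handletop 396 ((0.5064484477043152, 0.2845008075237274), (0.01607927307486534, 0.016003483906388283), 82.88990020751953) [0.4984 0.2763] [0.5151 0.2925] 0.17871791727989306
```

View pics/w4.png

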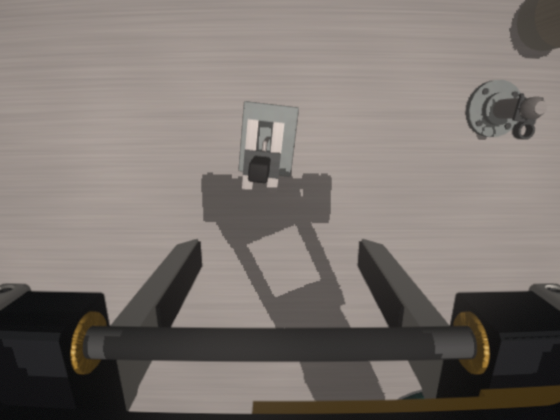

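Request:
{"op": "step_arm", "data": {"steps": [{"jaw": 1, "tx": 0.037, "ty": -0.0166, "tz": 0.03, "ax": 0, "ay": 0, "az": 0.11}, {"jaw": 1, "tx": 0.037, "ty": -0.0166, "tz": 0.05, "ax": 0, "ay": 0, "az": 0.11}, {"jaw": 1, "tx": 0.037, "ty": -0.0166, "tz": 0.06, "ax": 0, "ay": 0, "az": 0.11}, {"jaw": 1, "tx": 0.037, "ty": -0.0166, "tz": 0.09, "ax": 0, "ay": 0, "az": 0.11}, {"jaw": 1, "tx": 0.037, "ty": -0.0166, "tz": 0.115, "ax": 0, "ay": 0, "az": 0.11}, {"jaw": 1, "tx": 0.037, "ty": -0.0166, "tz": 0.115, "ax": 0, "ay": 0, "az": 0.11}, {"jaw": 1, "tx": 0.037, "ty": -0.0166, "tz": 0.115, "ax": 0, "ay": 0, "az": 0.11}]}}

```text
time: 4.95
tool_pos: [0.5072, 0.28, 0.1469]
ee_rot: [3.14, -0.001, -0.117]
wrist_force: [0.1, 0.8, -0.5]
width: 0.0938
```

```bash
python3 - <<'E'
from h import *
to([.5064,.2844,.147],-.11)
E
```

```text
to [0.5064, 0.2844, 0.147] -0.11 t [-0.0013 -0.0042 -0.0001] a [ 0.0014 -0.0006 -0.0073] rows 0.1
```

Request:
{"op": "step_arm", "data": {"steps": [{"jaw": 1, "tx": -0.001, "ty": -0.004, "tz": 0, "ax": 0, "ay": 0, "az": -0.007}, {"jaw": 1, "tx": -0.001, "ty": -0.004, "tz": 0, "ax": 0, "ay": 0, "az": -0.007}, {"jaw": 1, "tx": -0.001, "ty": -0.004, "tz": 0, "ax": 0, "ay": 0, "az": -0.007}]}}

```text
time: 5.25
tool_pos: [0.5074, 0.2846, 0.1487]
ee_rot: [-3.141, -0.003, -0.11]
wrist_force: [0.5, -0.4, -0.2]
width: 0.0941
```

```bash
python3 - <<'E'
from h import *
to([.5064,.2844,.147],-.11)
im,P,cm=look('wrist');save('w5',im)
Z=P[...,2];X=P[...,0];Y=P[...,1]
m=(np.hypot(X-.506,Y-.284)<.03)&(Z>.16)&(Z<.183)
q=np.stack([X[m],Y[m]],1).astype(np.float32); print(m.sum(),cv2.minAreaRect(q),q.min(0),q.max(0),np.median(Z[m]))
to([.5064,.2844,.147],-.11)
E
```

```text
to [0.5064, 0.2844, 0.147] -0.11 t [-0.001   0.0003  0.0017] a [-0.0001 -0.0033 -0.0001] rows 0.0
1399 ((0.5067158341407776, 0.284449964761734), (0.01598287560045719, 0.0169146079570055), 83.58482360839844) [0.4983 0.2759] [0.5157 0.2931] 0.17840955398917155
to [0.5064, 0.2844, 0.147] -0.11 t [-0.0008  0.0001  0.0012] a [ 0.0003 -0.0025 -0.0001] rows 0.0
```

Aligned (handle centre agrees within 1 mm); close.

Request:
{"op": "step_arm", "data": {"steps": [{"jaw": 0, "tx": 0, "ty": 0, "tz": 0, "ax": 0, "ay": 0, "az": 0}, {"jaw": 0, "tx": 0, "ty": 0, "tz": 0, "ax": 0, "ay": 0, "az": 0}, {"jaw": 0, "tx": 0, "ty": 0, "tz": 0, "ax": 0, "ay": 0, "az": 0}, {"jaw": 0, "tx": 0, "ty": 0, "tz": 0, "ax": 0, "ay": 0, "az": 0}, {"jaw": 0, "tx": 0, "ty": 0, "tz": 0, "ax": 0, "ay": 0, "az": 0}, {"jaw": 0, "tx": 0, "ty": 0, "tz": 0, "ax": 0, "ay": 0, "az": 0}, {"jaw": 0, "tx": 0, "ty": 0, "tz": 0, "ax": 0, "ay": 0, "az": 0}, {"jaw": 0, "tx": 0, "ty": 0, "tz": 0, "ax": 0, "ay": 0, "az": 0}]}}

```text
time: 6.1
tool_pos: [0.5072, 0.2844, 0.1482]
ee_rot: [3.141, -0.003, -0.11]
wrist_force: [0.6, -0.0, -0.5]
width: 0.0335
```

```bash
python3 - <<'E'
from h import *
o=get_obs();print(o['time'],o['tool_pos'],o['ee_rot'],o['width'],o['wrist_force'])
E
```

```text
6.1 [0.5072 0.2844 0.1482] [ 3.1413 -0.0025 -0.1101] 0.03351404912340772 [ 0.5666 -0.031  -0.5267]
```

Request:
{"op": "step_arm", "data": {"steps": [{"jaw": 0, "tx": 0, "ty": 0, "tz": 0, "ax": 0, "ay": 0, "az": 0}, {"jaw": 0, "tx": 0, "ty": 0, "tz": 0, "ax": 0, "ay": 0, "az": 0}, {"jaw": 0, "tx": 0, "ty": 0, "tz": 0, "ax": 0, "ay": 0, "az": 0}, {"jaw": 0, "tx": 0, "ty": 0, "tz": 0, "ax": 0, "ay": 0, "az": 0}, {"jaw": 0, "tx": 0, "ty": 0, "tz": 0, "ax": 0, "ay": 0, "az": 0}]}}

```text
time: 6.6
tool_pos: [0.5072, 0.2845, 0.1482]
ee_rot: [3.141, -0.002, -0.11]
wrist_force: [-0.1, 0.1, 0.2]
width: 0.0157
```

Request:
{"op": "step_arm", "data": {"steps": [{"jaw": 0, "tx": 0, "ty": 0, "tz": -0.03, "ax": 0, "ay": 0, "az": 0}, {"jaw": 0, "tx": 0, "ty": 0, "tz": -0.06, "ax": 0, "ay": 0, "az": 0}, {"jaw": 0, "tx": 0, "ty": 0, "tz": -0.09, "ax": 0, "ay": 0, "az": 0}, {"jaw": 0, "tx": 0, "ty": 0, "tz": -0.125, "ax": 0, "ay": 0, "az": 0}, {"jaw": 0, "tx": 0, "ty": 0, "tz": -0.125, "ax": 0, "ay": 0, "az": 0}, {"jaw": 0, "tx": 0, "ty": 0, "tz": -0.125, "ax": 0, "ay": 0, "az": 0}]}}

```text
time: 7.2
tool_pos: [0.5071, 0.2846, 0.2736]
ee_rot: [-3.141, -0.004, -0.11]
wrist_force: [-1.1, -0.9, -1.5]
width: 0.0159
```

```bash
python3 - <<'E'
from h import *
o=get_obs();print(o['time'],o['tool_pos'],o['ee_rot'],o['width'],o['wrist_force'])
# tip target: 26.5mm from axis along clip -x ; pick origin is 18 mm further
a=np.array([.562,-.011]);e=np.array([.5379,-.0073]);u=(e-a)/np.linalg.norm(e-a);print(u,np.arctan2(-u[1],-u[0]))
off=np.array([.5067,.2844])-[.5072,.2844]
im,P,cm=look('wrist');save('w6',im)
p=a+u*(.0265+.018); print(p); to([*p,.25],-.15)
Z=P[...,2]
find(im,P,'wrist',['pick','pick_tip'])
E
```

```text
7.2 [0.5071 0.2846 0.2736] [-3.1411 -0.0038 -0.1101] 0.015948257441310884 [-1.0778 -0.8614 -1.4656]
[-0.9884  0.1517] -0.15233751050702377
[ 0.518  -0.0042]
to [np.float64(0.5180153516631228), np.float64(-0.004247170172346656), 0.25] -0.15 t [0.0431 0.2856 0.0223] a [ 0.0012 -0.001   0.0399] rows 5.8
pick 0.73 [253, 186, 305, 304] 2680 [0.5139 0.2834 0.2869] [0.4998 0.2705 0.1896] [0.5265 0.2968 0.3053]
pick_tip 0.84 [250, 185, 308, 304] 2645 [0.5139 0.2833 0.2864] [0.4998 0.2701 0.1864] [0.5265 0.2971 0.3053]
```

View pics/w6.png

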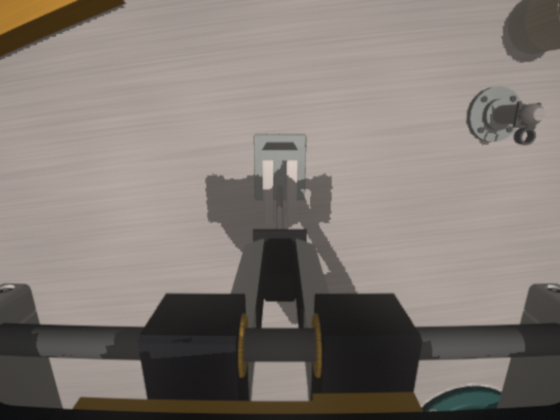

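Request:
{"op": "step_arm", "data": {"steps": [{"jaw": 0, "tx": 0.0075, "ty": 0.05, "tz": 0, "ax": 0, "ay": 0, "az": 0.01}, {"jaw": 0, "tx": 0.015, "ty": 0.1, "tz": 0, "ax": 0, "ay": 0, "az": 0.02}, {"jaw": 0, "tx": 0.0225, "ty": 0.15, "tz": 0, "ax": 0, "ay": 0, "az": 0.03}, {"jaw": 0, "tx": 0.03, "ty": 0.2, "tz": 0, "ax": 0, "ay": 0, "az": 0.04}, {"jaw": 0, "tx": 0.0365, "ty": 0.245, "tz": 0, "ax": 0, "ay": 0, "az": 0.04}, {"jaw": 0, "tx": 0.043, "ty": 0.286, "tz": 0.01, "ax": 0, "ay": 0, "az": 0.04}, {"jaw": 0, "tx": 0.043, "ty": 0.286, "tz": 0.03, "ax": 0, "ay": 0, "az": 0.04}, {"jaw": 0, "tx": 0.043, "ty": 0.286, "tz": 0.03, "ax": 0, "ay": 0, "az": 0.04}]}}

```text
time: 8.15
tool_pos: [0.5151, -0.006, 0.2363]
ee_rot: [3.139, 0.011, -0.153]
wrist_force: [-0.3, -0.1, -2.0]
width: 0.0154
```

```bash
cat > eye.py <<'E'
from h import *
o=get_obs();T=R.from_euler('xyz',o['ee_rot']);print(o['time'],o['tool_pos'],o['ee_rot'],o['width'],o['wrist_force'])
tip=o['tool_pos']+T.apply([.018,0,.128]);print('tip nominal',tip)
im,P,cm=look('wrist');save('w7',im);np.savez('w7',P=P,im=im)
Z=P[...,2];X=P[...,0];Y=P[...,1]
m=(np.hypot(X-.539,Y+.008)<.02)&(Z>.0725)&(Z<.0785)&(X<.5495)
c,r=cv2.minEnclosingCircle(np.stack([X[m],Y[m]],1).astype(np.float32));print('eye',c,r,m.sum())
m=(np.hypot(X-.562,Y+.011)<.02)&(Z>.083)&(Z<.09);c,r=cv2.minEnclosingCircle(np.stack([X[m],Y[m]],1).astype(np.float32));print('top',c,r,m.sum())
u,v=proj('wrist',tip,cm)[0]; print('tip px',u,v)
e=proj('wrist',[.5379,-.0073,.076],cm)[0];print('eye px',e)
for lo,hi in [(.1,.12),(.12,.14),(.14,.16),(.16,.19),(.19,.22)]:
    m=(np.hypot(X-tip[0],Y-tip[1])<.015)&(Z>lo)&(Z<hi)
    if m.sum(): print(lo,hi,m.sum(),np.median(P[m],0),P[m].min(0),P[m].max(0))
E
python3 eye.py
```

```text
8.15 [ 0.5151 -0.006   0.2363] [ 3.1389  0.0106 -0.153 ] 0.01543772460904609 [-0.2518 -0.1077 -1.9827]
tip nominal [ 0.5315 -0.0089  0.1081]
eye (0.5376998782157898, -0.007349334191530943) 0.009916013106703758 152
top (0.5628973245620728, -0.01153059396892786) 0.009250037372112274 238
tip px 279.00296437727377 184.44427967767214
eye px [276.4964 172.0662]
0.1 0.12 12 [ 0.5323 -0.0095  0.1155] [ 0.5305 -0.0115  0.11  ] [ 0.5331 -0.007   0.1197]
0.12 0.14 28 [ 0.5327 -0.0095  0.1302] [ 0.531  -0.0115  0.1205] [ 0.5332 -0.0071  0.1392]
0.14 0.16 32 [ 0.5329 -0.0091  0.1494] [ 0.5318 -0.0114  0.1402] [ 0.5336 -0.0072  0.1595]
0.16 0.19 91 [ 0.5331 -0.009   0.1825] [ 0.5181 -0.0113  0.1605] [ 0.5339 -0.0045  0.1899]
0.19 0.22 531 [ 0.5241 -0.0081  0.2166] [ 0.5178 -0.0215  0.19  ] [0.5335 0.0057 0.22  ]
```

```bash
python3 -c "
from h import *
to([.5187,-.0045,.232],-.152)"
```

```text
to [0.5187, -0.0045, 0.232] -0.152 t [ 0.0028 -0.0011  0.0061] a [0.0025 0.0078 0.0008] rows 0.1
```

Request:
{"op": "step_arm", "data": {"steps": [{"jaw": 0, "tx": 0.0028, "ty": -0.0011, "tz": 0.006, "ax": 0.0025, "ay": 0.0078, "az": 0}, {"jaw": 0, "tx": 0.0028, "ty": -0.0011, "tz": 0.006, "ax": 0.0025, "ay": 0.0078, "az": 0}, {"jaw": 0, "tx": 0.0028, "ty": -0.0011, "tz": 0.006, "ax": 0.0025, "ay": 0.0078, "az": 0}]}}

```text
time: 8.5
tool_pos: [0.5188, -0.0036, 0.2322]
ee_rot: [-3.142, -0.0, -0.15]
wrist_force: [0.0, 0.2, -0.4]
width: 0.0158
```

```bash
python3 eye.py; python3 -c "
from h import *
to([.5187,-.0045,.232],-.152)"
```

```text
8.5 [ 0.5188 -0.0036  0.2322] [-3.1415 -0.0001 -0.1496] 0.01575203766778312 [ 0.022   0.1692 -0.3857]
tip nominal [ 0.5366 -0.0063  0.1042]
eye (0.5378609895706177, -0.007670511957257986) 0.010001050308346748 141
top (0.5627557635307312, -0.010946723632514477) 0.00932521652430296 246
tip px 278.98004574441944 184.45364839519155
eye px [279.804  177.5117]
0.1 0.12 17 [ 0.5377 -0.0074  0.1133] [ 0.5358 -0.009   0.1067] [ 0.5381 -0.0045  0.12  ]
0.12 0.14 28 [ 0.5376 -0.0065  0.1295] [ 0.5361 -0.0089  0.1202] [ 0.538  -0.0045  0.1373]
0.14 0.16 34 [ 0.5377 -0.0073  0.1496] [ 0.5363 -0.0088  0.14  ] [ 0.5382 -0.0047  0.1597]
0.16 0.19 206 [ 0.5331 -0.0058  0.1866] [ 0.522  -0.0087  0.1602] [ 0.5382 -0.0021  0.1887]
0.19 0.22 433 [ 0.5276 -0.0049  0.213 ] [ 0.5233 -0.0185  0.2088] [0.532  0.0077 0.2198]
to [0.5187, -0.0045, 0.232] -0.152 t [-0.0001  0.0008  0.0005] a [-0.0001 -0.0007  0.0022] rows 0.0
```

Request:
{"op": "step_arm", "data": {"steps": [{"jaw": 0, "tx": 0, "ty": 0.001, "tz": 0.015, "ax": 0, "ay": 0, "az": 0}, {"jaw": 0, "tx": 0, "ty": 0.001, "tz": 0.03, "ax": 0, "ay": 0, "az": 0}, {"jaw": 0, "tx": 0, "ty": 0.001, "tz": 0.045, "ax": 0, "ay": 0, "az": 0}, {"jaw": 0, "tx": 0, "ty": 0.001, "tz": 0.06, "ax": 0, "ay": 0, "az": 0}, {"jaw": 0, "tx": 0, "ty": 0.001, "tz": 0.075, "ax": 0, "ay": 0, "az": 0}, {"jaw": 0, "tx": 0, "ty": 0.001, "tz": 0.09, "ax": 0, "ay": 0, "az": 0}, {"jaw": 0, "tx": 0, "ty": 0.001, "tz": 0.09, "ax": 0, "ay": 0, "az": 0}, {"jaw": 0, "tx": 0, "ty": 0.001, "tz": 0.09, "ax": 0, "ay": 0, "az": 0}]}}

```text
time: 9.35
tool_pos: [0.5187, -0.0047, 0.1422]
ee_rot: [-3.142, 0.0, -0.15]
wrist_force: [0.3, -0.3, -2.0]
width: 0.0154
```

```bash
python3 - <<'E'
from h import *
o=get_obs();T=R.from_euler('xyz',o['ee_rot']);print(o['wrist_force'],'tip',o['tool_pos']+T.apply([.018,0,.128]))
im,P,cm=look('scene');
im2,P2,c2=look('wrist')
u=proj('scene',[.55,-.01,.08],cm)[0].astype(int)
A=cv2.resize(im[u[1]-60:u[1]+60,u[0]-50:u[0]+50],(400,480),interpolation=cv2.INTER_CUBIC)
B=cv2.resize(im2[110:270,210:350],(400,480),interpolation=cv2.INTER_CUBIC)
save('c7',np.hstack([A,B]))
E
```

```text
[ 0.3331 -0.2899 -1.9872] tip [ 0.5365 -0.0074  0.0142]
```

View pics/c7.png

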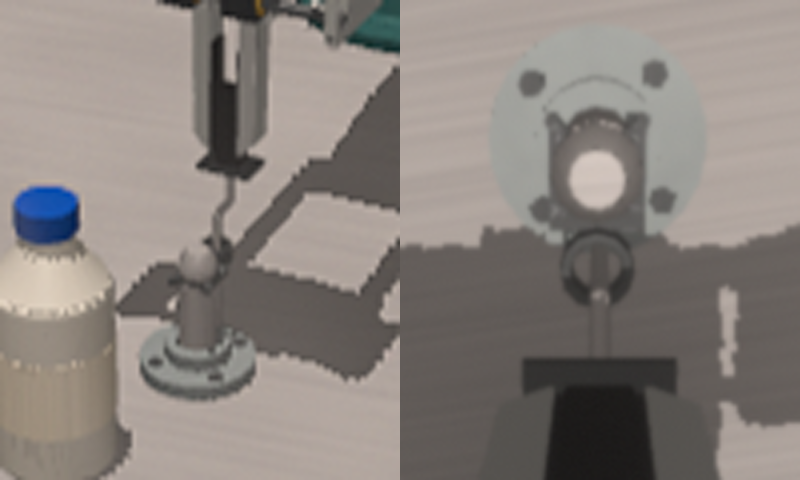

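Request:
{"op": "step_arm", "data": {"steps": [{"jaw": 0, "tx": -0.003, "ty": 0, "tz": 0, "ax": 0, "ay": 0, "az": 0}, {"jaw": 0, "tx": -0.006, "ty": 0, "tz": 0, "ax": 0, "ay": 0, "az": 0}, {"jaw": 0, "tx": -0.009, "ty": 0, "tz": 0, "ax": 0, "ay": 0, "az": 0}, {"jaw": 0, "tx": -0.012, "ty": 0, "tz": 0, "ax": 0, "ay": 0, "az": 0}, {"jaw": 0, "tx": -0.012, "ty": 0, "tz": 0, "ax": 0, "ay": 0, "az": 0}]}}

```text
time: 9.95
tool_pos: [0.5084, -0.0031, 0.1444]
ee_rot: [-3.141, -0.006, -0.15]
wrist_force: [3.8, -1.6, -1.0]
width: 0.0157
```

```bash
cat > st.py <<'E'
from h import *
o=get_obs();T=R.from_euler('xyz',o['ee_rot']);print(o['time'],o['wrist_force'],o['wrist_torque'],'tip',o['tool_pos']+T.apply([.018,0,.128]))
im,P,cm=look('wrist');np.savez('w8',P=P,im=im);save('w8',im)
Z=P[...,2];q=(P-o['tool_pos'])@T.as_matrix()
for lo,hi in [(-.04,-.02),(0.02,.05),(.05,.07),(.07,.09),(.09,.11)]:
    m=(abs(q[...,0]-.015)<.025)&(abs(q[...,1])<.006)&(q[...,2]>lo)&(q[...,2]<hi)
    if m.sum(): print('tool z',lo,m.sum(),np.median(q[m],0),q[m].max(0))
m=(np.hypot(P[...,0]-.5,P[...,1]+.003)<.055)&(Z>.0725)&(Z<.0785)&(P[...,0]<.545)
if m.sum()>5: c,r=cv2.minEnclosingCircle(np.stack([P[...,0][m],P[...,1][m]],1).astype(np.float32));print('eye',c,r,m.sum())
find(im,P,'wrist',['clip','pick'])
E
python3 st.py
```

```text
9.95 [ 3.7507 -1.5946 -1.0112] [-0.1299 -1.03   -0.001 ] tip [ 0.527  -0.0059  0.0165]
tool z -0.04 921 [ 0.0023  0.0001 -0.0305] [ 0.008   0.006  -0.0201]
tool z 0.02 209 [0.0111 0.0001 0.0449] [0.0197 0.0058 0.0493]
tool z 0.05 157 [0.0198 0.0001 0.0683] [0.0318 0.0055 0.0699]
tool z 0.07 237 [0.0326 0.0001 0.0762] [0.0382 0.0056 0.0897]
tool z 0.09 28 [0.0192 0.0009 0.0994] [0.02   0.0027 0.1095]
eye (0.5304687023162842, -0.006318552419543266) 0.01009694579988718 269
clip 0.76 [262, 142, 298, 207] 847 [ 0.5424 -0.0082  0.0688] [ 0.5235 -0.0243  0.0646] [0.5678 0.0038 0.0768]
pick 0.64 [251, 187, 305, 304] 2631 [ 0.5152 -0.0045  0.1573] [ 0.5015 -0.0186  0.071 ] [0.528  0.0089 0.176 ]
```

Request:
{"op": "step_arm", "data": {"steps": [{"jaw": 0, "tx": -0.005, "ty": 0, "tz": 0.001, "ax": 0, "ay": 0, "az": 0}, {"jaw": 0, "tx": -0.009, "ty": 0, "tz": 0.002, "ax": 0, "ay": 0, "az": 0}, {"jaw": 0, "tx": -0.012, "ty": 0, "tz": 0.004, "ax": 0, "ay": 0, "az": 0}, {"jaw": 0, "tx": -0.014, "ty": 0, "tz": 0.009, "ax": 0, "ay": 0, "az": 0}, {"jaw": 0, "tx": -0.015, "ty": 0, "tz": 0.01, "ax": 0, "ay": 0, "az": 0}]}}

```text
time: 10.6
tool_pos: [0.4922, -0.0007, 0.1326]
ee_rot: [-3.142, -0.002, -0.15]
wrist_force: [-0.8, -0.4, -1.3]
width: 0.0155
```

```bash
python3 st.py
```

```text
10.6 [-0.7601 -0.379  -1.3188] [ 0.0489  0.0076 -0.0053] tip [ 0.5102 -0.0034  0.0046]
tool z -0.04 932 [ 0.0024  0.0001 -0.0306] [ 0.0082  0.006  -0.02  ]
tool z 0.02 204 [0.0111 0.0001 0.0449] [0.0198 0.0058 0.0496]
tool z 0.05 41 [0.0192 0.0001 0.0585] [0.0199 0.0023 0.0693]
tool z 0.07 34 [0.0191 0.0004 0.0795] [0.0196 0.0025 0.0882]
tool z 0.09 30 [0.019  0.0005 0.0991] [0.0195 0.0027 0.1092]
eye (0.5100020170211792, -0.0034526572562754154) 0.002415653318166733 14
clip 0.73 [252, 186, 308, 303] 2743 [ 0.499  -0.0021  0.1443] [ 0.4848 -0.0165  0.0385] [0.5113 0.0108 0.1643]
pick 0.8 [253, 187, 306, 302] 2646 [ 0.499  -0.0022  0.1453] [ 0.4854 -0.0154  0.0602] [0.5113 0.0111 0.1643]
```

```bash
python3 - <<'E'
from h import *
im=np.load('w8.npz')['im'];save('c8',cv2.resize(im[90:290,190:370],(540,600),interpolation=cv2.INTER_CUBIC))
E
```

```text
(no output)
```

View pics/c8.png

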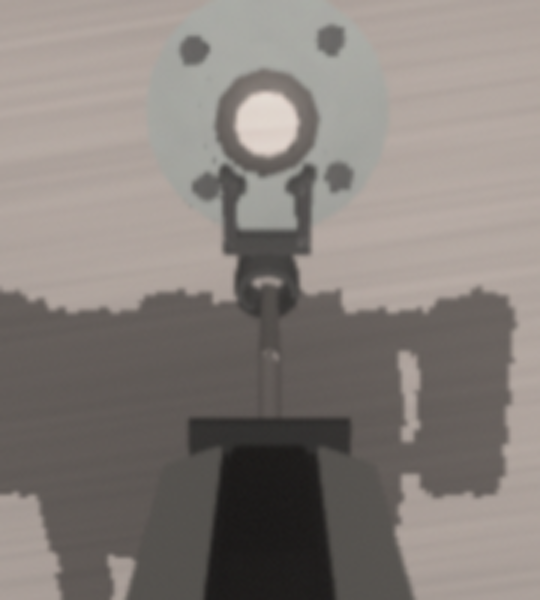

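Request:
{"op": "step_arm", "data": {"steps": [{"jaw": 0, "tx": -0.008, "ty": 0, "tz": 0.001, "ax": 0, "ay": 0, "az": 0}, {"jaw": 0, "tx": -0.016, "ty": 0, "tz": 0.0015, "ax": 0, "ay": 0, "az": 0}, {"jaw": 0, "tx": -0.024, "ty": 0, "tz": 0.0015, "ax": 0, "ay": 0, "az": 0}, {"jaw": 0, "tx": -0.032, "ty": 0, "tz": 0.0015, "ax": 0, "ay": 0, "az": 0}, {"jaw": 0, "tx": -0.04, "ty": 0, "tz": 0.0015, "ax": 0, "ay": 0, "az": 0}, {"jaw": 0, "tx": -0.048, "ty": 0, "tz": 0.0015, "ax": 0, "ay": 0, "az": 0}, {"jaw": 0, "tx": -0.055, "ty": 0, "tz": 0.0015, "ax": 0, "ay": 0, "az": 0}, {"jaw": 0, "tx": -0.055, "ty": 0, "tz": 0.0015, "ax": 0, "ay": 0, "az": 0}]}}

```text
time: 11.55
tool_pos: [0.4375, 0.0076, 0.1323]
ee_rot: [-3.142, -0.003, -0.15]
wrist_force: [-2.0, -0.1, 5.6]
width: 0.0159
```

```bash
python3 - <<'E'
from h import *
o=get_obs();T=R.from_euler('xyz',o['ee_rot']);print(o['time'],o['wrist_force'],'tip',o['tool_pos']+T.apply([.018,0,.128]))
im,P,cm=look('wrist');save('w9',im)
find(im,P,'wrist',['clip','clip_eye'],2)
Z=P[...,2];m=(np.hypot(P[...,0]-.47,P[...,1]-.003)<.05)&(Z>.0025)&(Z<.02);print(m.sum(),P[m].min(0),P[m].max(0))
to([.5072,.2846,.274],-.11)
E
```

```text
11.55 [-2.0405 -0.0792  5.6004] tip [0.4557 0.0048 0.0044]
clip 0.75 [267, 161, 299, 191] 621 [0.4663 0.0035 0.0214] [ 0.4512 -0.0135  0.0002] [0.4816 0.0142 0.0433]
245 [ 0.4488 -0.0429  0.0028] [0.468 0.015 0.02 ]
to [0.5072, 0.2846, 0.274] -0.11 t [ 0.0274 -0.2843 -0.1417] a [-0.0001 -0.0017 -0.0398] rows 6.4
```

```bash
python3 - <<'E'
from h import *
im=cv2.imread('pics/w9.png')[...,::-1]; s,_,cm=look('scene')
u=proj('scene',[.48,0,.04],cm)[0].astype(int)
A=cv2.resize(s[u[1]-50:u[1]+50,u[0]-50:u[0]+50],(400,400),interpolation=cv2.INTER_CUBIC)
save('c9',np.hstack([A,cv2.resize(im[110:230,220:340],(400,400),interpolation=cv2.INTER_CUBIC)]))
E
```

```text
(no output)
```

View pics/c9.png

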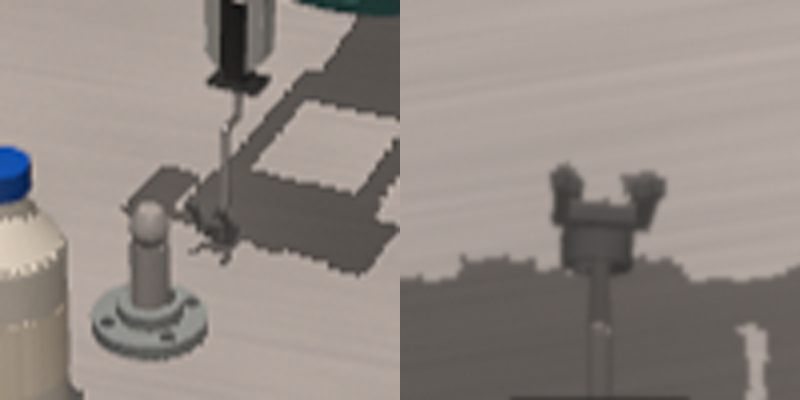

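Request:
{"op": "step_arm", "data": {"steps": [{"jaw": 0, "tx": 0, "ty": 0, "tz": -0.005, "ax": 0, "ay": 0, "az": 0}, {"jaw": 0, "tx": 0, "ty": 0, "tz": -0.01, "ax": 0, "ay": 0, "az": 0}, {"jaw": 0, "tx": 0, "ty": 0, "tz": -0.018, "ax": 0, "ay": 0, "az": 0}, {"jaw": 0, "tx": 0, "ty": 0, "tz": -0.03, "ax": 0, "ay": 0, "az": 0}, {"jaw": 0, "tx": 0, "ty": 0, "tz": -0.03, "ax": 0, "ay": 0, "az": 0}]}}

```text
time: 12.25
tool_pos: [0.4391, 0.0074, 0.1645]
ee_rot: [-3.141, -0.005, -0.15]
wrist_force: [-0.6, 1.0, -0.8]
width: 0.0158
```

```bash
python3 - <<'E'
from h import *
o=get_obs();T=R.from_euler('xyz',o['ee_rot']);print(o['time'],o['wrist_force'],'tip',o['tool_pos']+T.apply([.018,0,.128]))
im,P,cm=look('wrist');save('w10',im)
find(im,P,'wrist',['clip'],2)
s,P2,c2=look('scene');find(s,P2,'scene',['clip'],2)
Z=P[...,2];m=(np.hypot(P[...,0]-.475,P[...,1]-.003)<.045)&(Z>.0025)&(Z<.06);print(m.sum(),P[m].min(0),P[m].max(0))
for lo in (.0025,.01,.02,.03,.04): k=m&(Z>lo)&(Z<lo+.01);print(lo,k.sum(),P[k].mean(0))
u=proj('scene',[.48,0,.04],c2)[0].astype(int)
A=cv2.resize(s[u[1]-50:u[1]+50,u[0]-50:u[0]+50],(400,400),interpolation=cv2.INTER_CUBIC)
save('c10',np.hstack([A,cv2.resize(im[110:230,220:340],(400,400),interpolation=cv2.INTER_CUBIC)]))
E
```

```text
12.25 [-0.6421  0.9714 -0.82  ] tip [0.4575 0.0046 0.0365]
clip 0.67 [268, 137, 297, 184] 621 [0.4718 0.0014 0.0041] [ 0.4527 -0.0163 -0.0011] [0.4952 0.0131 0.0128]
clip 0.51 [289, 224, 307, 233] 93 [0.4712 0.0055 0.0039] [ 0.4515 -0.013  -0.0015] [0.4941 0.0157 0.0129]
573 [ 0.4437 -0.0183  0.0026] [0.5082 0.0273 0.0598]
0.0025 523 [0.4751 0.0002 0.0058]
0.01 140 [0.4611 0.0038 0.0117]
0.02 0 [nan nan nan]
0.03 1 [0.4587 0.0054 0.0395]
0.04 11 [0.458  0.0041 0.045 ]<stdin>:7: RuntimeWarning: Mean of empty slice.
  ret = um.true_divide(
```

Request:
{"op": "step_arm", "data": {"steps": [{"jaw": 0, "tx": 0.0, "ty": 0, "tz": -0.05, "ax": 0, "ay": 0, "az": 0}, {"jaw": 0, "tx": 0.005, "ty": -0.05, "tz": -0.095, "ax": 0, "ay": 0, "az": -0.01}, {"jaw": 0, "tx": 0.01, "ty": -0.09, "tz": -0.115, "ax": 0, "ay": 0, "az": -0.02}, {"jaw": 0, "tx": 0.015, "ty": -0.14, "tz": -0.115, "ax": 0, "ay": 0, "az": -0.04}, {"jaw": 0, "tx": 0.02, "ty": -0.19, "tz": -0.115, "ax": 0, "ay": 0, "az": -0.04}, {"jaw": 0, "tx": 0.025, "ty": -0.24, "tz": -0.115, "ax": 0, "ay": 0, "az": -0.04}, {"jaw": 0, "tx": 0.026, "ty": -0.284, "tz": -0.115, "ax": 0, "ay": 0, "az": -0.04}, {"jaw": 0, "tx": 0.026, "ty": -0.284, "tz": -0.115, "ax": 0, "ay": 0, "az": -0.04}]}}

```text
time: 13.25
tool_pos: [0.5052, 0.2893, 0.2743]
ee_rot: [-3.141, 0.003, -0.104]
wrist_force: [0.7, -0.7, -0.9]
width: 0.0156
```

```bash
python3 - <<'E'
from h import *
o=get_obs();print(o['time'],o['tool_pos'],o['ee_rot'])
to([.5072,.2845,.274],-.11)
E
```

```text
13.25 [0.5052 0.2893 0.2743] [-3.1415  0.003  -0.1036]
to [0.5072, 0.2845, 0.274] -0.11 t [0.0025 0.0046 0.0003] a [-0.0001  0.003   0.0064] rows 0.1
```

Request:
{"op": "step_arm", "data": {"steps": [{"jaw": 0, "tx": 0.0025, "ty": 0.0046, "tz": 0, "ax": 0, "ay": 0.003, "az": 0.006}, {"jaw": 0, "tx": 0.0025, "ty": 0.0046, "tz": 0, "ax": 0, "ay": 0.003, "az": 0.006}, {"jaw": 0, "tx": 0.0025, "ty": 0.0046, "tz": 0, "ax": 0, "ay": 0.003, "az": 0.006}]}}

```text
time: 13.55
tool_pos: [0.5072, 0.283, 0.2743]
ee_rot: [3.141, 0.0, -0.112]
wrist_force: [0.4, -0.8, -0.5]
width: 0.0159
```

```bash
python3 - <<'E'
from h import *
o=get_obs();print(o['time'],o['tool_pos'],o['ee_rot'])
T=R.from_euler('xyz',o['ee_rot'])
im,P,cm=look('wrist');q=(P-o['tool_pos'])@T.as_matrix()
for lo,hi in [(-.04,-.02),(0.02,.05),(.05,.07),(.07,.09),(.09,.11)]:
    m=(abs(q[...,0]-.015)<.025)&(abs(q[...,1])<.006)&(q[...,2]>lo)&(q[...,2]<hi)
    if m.sum(): print('tool z',lo,m.sum(),np.median(q[m],0),q[m].max(0))
Z=P[...,2];m=(np.hypot(P[...,0]-.52,P[...,1]-.285)<.09)&(Z>.121)&(Z<.127);r=P[m][:,:2].astype(np.float32);print('prong',cv2.minAreaRect(r))
m=(np.hypot(P[...,0]-.52,P[...,1]-.285)<.09)&(Z>.004)&(Z<.0115);r=P[m][:,:2].astype(np.float32);print('base',cv2.minAreaRect(r))
to([.5072,.2845,.148],-.11)
E
```

```text
13.55 [0.5072 0.283  0.2743] [ 3.1413  0.0001 -0.1116]
tool z -0.04 929 [ 0.0025  0.0001 -0.0305] [ 0.0082  0.006  -0.02  ]
tool z 0.02 211 [0.0111 0.0001 0.0449] [0.0195 0.0058 0.0499]
tool z 0.05 41 [0.0191 0.0001 0.0599] [0.0198 0.0024 0.0699]
tool z 0.07 32 [0.0191 0.0005 0.0795] [0.0197 0.0025 0.0886]
tool z 0.09 30 [0.019  0.0005 0.0987] [0.0197 0.0027 0.1082]
prong ((0.518395721912384, 0.283007949590683), (0.03543853387236595, 0.07576113939285278), 83.0011215209961)
base ((0.5214785933494568, 0.2825159430503845), (0.07031168043613434, 0.08921971917152405), 83.63557434082031)
to [0.5072, 0.2845, 0.148] -0.11 t [-0.0003 -0.0015  0.1267] a [-0.0001 -0.0004 -0.0017] rows 2.5
```

Request:
{"op": "step_arm", "data": {"steps": [{"jaw": 0, "tx": 0, "ty": -0.001, "tz": 0.005, "ax": 0, "ay": 0, "az": 0}, {"jaw": 0, "tx": 0, "ty": -0.001, "tz": 0.03, "ax": 0, "ay": 0, "az": 0}, {"jaw": 0, "tx": 0, "ty": -0.001, "tz": 0.055, "ax": 0, "ay": 0, "az": 0}, {"jaw": 0, "tx": 0, "ty": -0.001, "tz": 0.08, "ax": 0, "ay": 0, "az": 0}, {"jaw": 0, "tx": 0, "ty": -0.001, "tz": 0.105, "ax": 0, "ay": 0, "az": 0}, {"jaw": 0, "tx": 0, "ty": -0.001, "tz": 0.12, "ax": 0, "ay": 0, "az": 0}, {"jaw": 0, "tx": 0, "ty": -0.001, "tz": 0.1255, "ax": 0, "ay": 0, "az": 0}, {"jaw": 0, "tx": 0, "ty": -0.001, "tz": 0.1255, "ax": 0, "ay": 0, "az": 0}]}}

```text
time: 14.4
tool_pos: [0.5075, 0.2836, 0.1496]
ee_rot: [-3.141, -0.001, -0.112]
wrist_force: [0.3, 0.3, -0.3]
width: 0.0157
```

```bash
python3 - <<'E'
from h import *
o=get_obs();print(o['time'],o['tool_pos'],o['ee_rot'],o['wrist_force'],o['wrist_torque'])
to([.5072,.2845,.148],-.11)
E
```

```text
14.4 [0.5075 0.2836 0.1496] [-3.1413 -0.0008 -0.1123] [ 0.3241  0.2997 -0.2759] [ 0.0867 -0.0023  0.024 ]
to [0.5072, 0.2845, 0.148] -0.11 t [-0.0004 -0.0008  0.0016] a [-0.0003 -0.0008 -0.0023] rows 0.0
```

Request:
{"op": "step_arm", "data": {"steps": [{"jaw": 0, "tx": 0, "ty": -0.0008, "tz": 0.0015, "ax": 0, "ay": 0, "az": 0}, {"jaw": 0, "tx": 0, "ty": -0.0008, "tz": 0.0015, "ax": 0, "ay": 0, "az": 0}, {"jaw": 1, "tx": 0, "ty": -0.0008, "tz": 0.0015, "ax": 0, "ay": 0, "az": 0}, {"jaw": 1, "tx": 0, "ty": -0.0008, "tz": 0.0015, "ax": 0, "ay": 0, "az": 0}, {"jaw": 1, "tx": 0, "ty": -0.0008, "tz": 0.0015, "ax": 0, "ay": 0, "az": 0}, {"jaw": 1, "tx": 0, "ty": -0.0008, "tz": 0.0015, "ax": 0, "ay": 0, "az": 0}, {"jaw": 1, "tx": 0, "ty": -0.0008, "tz": 0, "ax": 0, "ay": 0, "az": 0}]}}

```text
time: 15.1
tool_pos: [0.5075, 0.2844, 0.1494]
ee_rot: [-3.142, -0.0, -0.112]
wrist_force: [-0.9, -0.1, -0.8]
width: 0.0527
```

Request:
{"op": "step_arm", "data": {"steps": [{"jaw": 1, "tx": 0, "ty": 0, "tz": -0.03, "ax": 0, "ay": 0, "az": 0}, {"jaw": 1, "tx": 0, "ty": 0, "tz": -0.07, "ax": 0, "ay": 0, "az": 0}, {"jaw": 1, "tx": 0, "ty": 0, "tz": -0.11, "ax": 0, "ay": 0, "az": 0}, {"jaw": 1, "tx": 0, "ty": 0, "tz": -0.11, "ax": 0, "ay": 0, "az": 0}]}}

```text
time: 15.5
tool_pos: [0.5098, 0.2855, 0.2674]
ee_rot: [-3.135, -0.012, -0.112]
wrist_force: [0.3, -0.2, 0.7]
width: 0.0846
```

```bash
python3 - <<'E'
from h import *
o=get_obs();print(o['time'],o['tool_pos'],o['ee_rot'],o['width'])
im,P,cm=look('wrist');save('w11',im)
Z=P[...,2];X=P[...,0];Y=P[...,1]
near=np.hypot(X-.52,Y-.285)<.09
for n,lo,hi in [('flange',.1275,.1325),('handletop',.175,.183)]:
    m=near&(Z>lo)&(Z<hi)
    if m.sum()>5:
        q=np.stack([X[m],Y[m]],1).astype(np.float32); print(n,m.sum(),cv2.minAreaRect(q),np.median(Z[m]))
to([.48,-.0,.27],0);to([.50,-.3,.22],0)
E
```

```text
15.5 [0.5098 0.2855 0.2674] [-3.1347 -0.0123 -0.1122] 0.08459855746732878
flange 457 ((0.507748007774353, 0.2840864062309265), (0.03304990753531456, 0.023523543030023575), 83.32898712158203) 0.12899121080533044
handletop 340 ((0.5075883269309998, 0.28459489345550537), (0.015213745646178722, 0.016122959554195404), 84.02204895019531) 0.17875020149868567
to [0.48, -0.0, 0.27] 0 t [ 0.0032  0.2865 -0.0073] a [-0.0038 -0.008  -0.1122] rows 5.7
to [0.5, -0.3, 0.22] 0 t [0.0563 0.5826 0.0418] a [-0.0038 -0.008  -0.1122] rows 11.7
```

Request:
{"op": "step_arm", "data": {"steps": [{"jaw": 1, "tx": 0.0425, "ty": 0.378, "tz": 0, "ax": 0, "ay": 0, "az": -1.15}, {"jaw": 1, "tx": 0.0425, "ty": 0.378, "tz": 0, "ax": 0, "ay": 0, "az": -1.15}, {"jaw": 1, "tx": 0.0425, "ty": 0.378, "tz": 0, "ax": 0, "ay": 0, "az": -1.15}, {"jaw": 1, "tx": 0.0425, "ty": 0.378, "tz": 0, "ax": 0, "ay": 0, "az": -1.15}, {"jaw": 1, "tx": 0.0425, "ty": 0.378, "tz": 0, "ax": 0, "ay": 0, "az": -1.15}, {"jaw": 1, "tx": 0.0425, "ty": 0.378, "tz": 0, "ax": 0, "ay": 0, "az": -1.15}, {"jaw": 1, "tx": 0.0425, "ty": 0.378, "tz": 0, "ax": 0, "ay": 0, "az": -1.15}, {"jaw": 1, "tx": 0.0425, "ty": 0.378, "tz": 0, "ax": 0, "ay": 0, "az": -1.15}]}}

```text
time: 16.35
tool_pos: [0.5082, -0.0785, 0.2605]
ee_rot: [3.14, -0.006, 0.977]
wrist_force: [1.4, -0.6, -0.3]
width: 0.0941
```

```bash
python3 - <<'E'
from h import *
o=get_obs();print(o['time'],o['tool_pos'],o['ee_rot'],o['joint_positions'])
to([.532,-.305,.23],2.0)
E
```

```text
16.35 [ 0.5082 -0.0785  0.2605] [ 3.1396 -0.0061  0.9768] [-0.2669 -0.0004  1.3693  0.0052  1.7689  0.3281]
to [0.532, -0.305, 0.23] 2.0 t [-0.1746  0.1464  0.0298] a [ 0.0049 -0.0045 -1.0232] rows 6.8
```

Request:
{"op": "step_arm", "data": {"steps": [{"jaw": 1, "tx": -0.175, "ty": 0.146, "tz": 0.03, "ax": 0, "ay": 0, "az": -1.02}, {"jaw": 1, "tx": -0.175, "ty": 0.146, "tz": 0.03, "ax": 0, "ay": 0, "az": -1.02}, {"jaw": 1, "tx": -0.175, "ty": 0.146, "tz": 0.03, "ax": 0, "ay": 0, "az": -1.02}, {"jaw": 1, "tx": -0.175, "ty": 0.146, "tz": 0.03, "ax": 0, "ay": 0, "az": -1.02}, {"jaw": 1, "tx": -0.175, "ty": 0.146, "tz": 0.03, "ax": 0, "ay": 0, "az": -1.02}, {"jaw": 1, "tx": -0.175, "ty": 0.146, "tz": 0.03, "ax": 0, "ay": 0, "az": -1.02}, {"jaw": 1, "tx": -0.175, "ty": 0.146, "tz": 0.03, "ax": 0, "ay": 0, "az": -1.02}, {"jaw": 1, "tx": -0.175, "ty": 0.146, "tz": 0.03, "ax": 0, "ay": 0, "az": -1.02}]}}

```text
time: 17.15
tool_pos: [0.5307, -0.3052, 0.2274]
ee_rot: [3.137, -0.005, 1.996]
wrist_force: [0.4, -0.9, -0.2]
width: 0.0943
```

```bash
cat > sl.py <<'E'
from h import *
o=get_obs();print(o['time'],o['tool_pos'],o['ee_rot'])
im,P,cm=look('wrist');save('w12',im)
find(im,P,'wrist',['sleeve','bush','spacer'])
Z=P[...,2];X=P[...,0];Y=P[...,1]
for n,c,lo,hi in [('sleeve',(.5335,-.3125),.046,.054),('bush',(.549,-.383),.046,.054),('spacer',(.537,-.247),.024,.032)]:
    m=(np.hypot(X-c[0],Y-c[1])<.032)&(Z>lo)&(Z<hi)
    if m.sum()>5: q=np.stack([X[m],Y[m]],1).astype(np.float32); print(n,m.sum(),cv2.minEnclosingCircle(q),np.median(Z[m]))
E
python3 sl.py
```

```text
17.15 [ 0.5307 -0.3052  0.2274] [ 3.1373 -0.0048  1.9956]
sleeve 0.78 [259, 177, 294, 214] 786 [ 0.5336 -0.3156  0.0489] [ 0.5157 -0.3316  0.0173] [ 0.5513 -0.2949  0.0512]
bush 0.78 [249, 235, 282, 274] 1164 [ 0.5497 -0.383   0.0486] [ 0.5312 -0.4043  0.0098] [ 0.5685 -0.3672  0.0512]
spacer 0.81 [288, 130, 322, 164] 482 [ 0.5398 -0.2498  0.0277] [ 0.5192 -0.2654  0.0198] [ 0.5553 -0.2308  0.0294]
sleeve 546 ((0.5343480110168457, -0.31427431106567383), 0.01998474821448326) 0.049628274715430104
bush 667 ((0.5506000518798828, -0.3866581320762634), 0.02016407437622547) 0.04975141191409599
spacer 515 ((0.5375518798828125, -0.24782603979110718), 0.019985295832157135) 0.027632145012859766
```

View pics/w12.png

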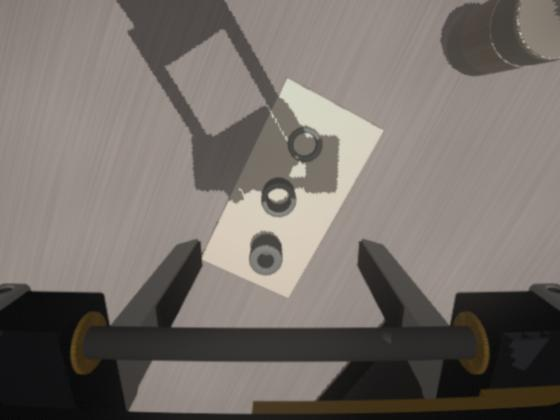

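```bash
python3 -c "
from h import *
to([.5343,-.3141,.1],2.0)
to([.5343,-.3141,.028],2.0)"
```

```text
to [0.5343, -0.3141, 0.1] 2.0 t [-0.0102 -0.0019  0.1292] a [ 0.0058 -0.0023 -0.0048] rows 2.6
to [0.5343, -0.3141, 0.028] 2.0 t [-0.0103 -0.0023  0.2012] a [ 0.0058 -0.0023 -0.0048] rows 4.0
```

Request:
{"op": "step_arm", "data": {"steps": [{"jaw": 1, "tx": -0.01, "ty": -0.002, "tz": 0.04, "ax": 0.006, "ay": -0.002, "az": -0.005}, {"jaw": 1, "tx": -0.01, "ty": -0.002, "tz": 0.08, "ax": 0.006, "ay": -0.002, "az": -0.005}, {"jaw": 1, "tx": -0.01, "ty": -0.002, "tz": 0.12, "ax": 0.006, "ay": -0.002, "az": -0.005}, {"jaw": 1, "tx": -0.01, "ty": -0.002, "tz": 0.13, "ax": 0.006, "ay": -0.002, "az": -0.005}, {"jaw": 1, "tx": -0.01, "ty": -0.002, "tz": 0.13, "ax": 0.006, "ay": -0.002, "az": -0.005}]}}

```text
time: 17.85
tool_pos: [0.5332, -0.3129, 0.0973]
ee_rot: [-3.139, -0.004, 2.0]
wrist_force: [0.4, -1.0, 0.4]
width: 0.0938
```

```bash
python3 sl.py; python3 -c "
from h import *
to([.5343,-.3141,.028],2.0)"
```

```text
17.85 [ 0.5332 -0.3129  0.0973] [-3.1391 -0.0041  2.    ]
sleeve 0.83 [253, 197, 307, 259] 2378 [ 0.5344 -0.3147  0.048 ] [ 0.5156 -0.3317  0.0117] [ 0.5518 -0.2949  0.0509]
bush 0.76 [235, 279, 283, 326] 2128 [ 0.5468 -0.3752  0.0428] [ 0.5312 -0.3968  0.0142] [ 0.5654 -0.3673  0.0509]
spacer 0.89 [294, 122, 349, 174] 1405 [ 0.539  -0.2472  0.0274] [ 0.5188 -0.2661  0.0127] [ 0.5557 -0.2299  0.0292]
sleeve 1280 ((0.5342743992805481, -0.31458380818367004), 0.02016124501824379) 0.0496086974590676
bush 973 ((0.5502679347991943, -0.38641804456710815), 0.019997820258140564) 0.04976220316678551
spacer 1242 ((0.5377545356750488, -0.24796080589294434), 0.020020607858896255) 0.027593048930285913
to [0.5343, -0.3141, 0.028] 2.0 t [ 0.0018 -0.0011  0.0746] a [0.0026 0.0048 0.0001] rows 1.5
```

Request:
{"op": "step_arm", "data": {"steps": [{"jaw": 1, "tx": 0.0005, "ty": -0.001, "tz": 0.025, "ax": 0.0026, "ay": 0.0048, "az": 0}, {"jaw": 1, "tx": 0.001, "ty": -0.001, "tz": 0.05, "ax": 0.0026, "ay": 0.0048, "az": 0}, {"jaw": 1, "tx": 0.0014, "ty": -0.001, "tz": 0.068, "ax": 0.0026, "ay": 0.0048, "az": 0}, {"jaw": 1, "tx": 0.0014, "ty": -0.001, "tz": 0.0735, "ax": 0.0026, "ay": 0.0048, "az": 0}, {"jaw": 1, "tx": 0.0014, "ty": -0.001, "tz": 0.0735, "ax": 0.0026, "ay": 0.0048, "az": 0}, {"jaw": 1, "tx": 0.0014, "ty": -0.001, "tz": 0.0735, "ax": 0.0026, "ay": 0.0048, "az": 0}]}}

```text
time: 18.65
tool_pos: [0.5358, -0.3152, 0.0313]
ee_rot: [3.14, 0.003, 2.0]
wrist_force: [-0.2, -0.3, -1.1]
width: 0.094
```

```bash
python3 -c "
from h import *
print(get_obs()['tool_pos'],get_obs()['ee_rot'],get_obs()['wrist_force'])
to([.5343,-.3144,.028],2.0)"
```

```text
[ 0.5358 -0.3152  0.0313] [3.1398 0.0031 2.0001] [-0.1651 -0.2872 -1.0537]
to [0.5343, -0.3144, 0.028] 2.0 t [ 0.0014 -0.001   0.0033] a [0.0018 0.0031 0.0001] rows 0.1
```

Request:
{"op": "step_arm", "data": {"steps": [{"jaw": 1, "tx": 0.0014, "ty": -0.001, "tz": 0.003, "ax": 0.0018, "ay": 0.003, "az": 0}, {"jaw": 0, "tx": 0.0014, "ty": -0.001, "tz": 0.003, "ax": 0.0018, "ay": 0.003, "az": 0}, {"jaw": 0, "tx": 0.0014, "ty": -0.001, "tz": 0.003, "ax": 0.0018, "ay": 0.003, "az": 0}, {"jaw": 0, "tx": 0.0014, "ty": -0.001, "tz": 0.003, "ax": 0.0018, "ay": 0.003, "az": 0}, {"jaw": 0, "tx": 0.0014, "ty": -0.001, "tz": 0.003, "ax": 0.0018, "ay": 0.003, "az": 0}, {"jaw": 0, "tx": 0.0014, "ty": -0.001, "tz": 0.003, "ax": 0.0018, "ay": 0.003, "az": 0}, {"jaw": 0, "tx": 0.0014, "ty": -0.001, "tz": 0.003, "ax": 0.0018, "ay": 0.003, "az": 0}, {"jaw": 0, "tx": 0.0014, "ty": -0.001, "tz": 0.003, "ax": 0.0018, "ay": 0.003, "az": 0}]}}

```text
time: 19.45
tool_pos: [0.5343, -0.3144, 0.0282]
ee_rot: [-3.142, -0.0, 2.0]
wrist_force: [-0.4, 0.6, 0.5]
width: 0.041
```

Request:
{"op": "step_arm", "data": {"steps": [{"jaw": 0, "tx": 0, "ty": 0, "tz": 0, "ax": 0, "ay": 0, "az": 0}, {"jaw": 0, "tx": 0, "ty": 0, "tz": 0, "ax": 0, "ay": 0, "az": 0}, {"jaw": 0, "tx": 0, "ty": 0, "tz": 0, "ax": 0, "ay": 0, "az": 0}, {"jaw": 0, "tx": 0, "ty": 0, "tz": 0, "ax": 0, "ay": 0, "az": 0}]}}

```text
time: 19.85
tool_pos: [0.5343, -0.3144, 0.0282]
ee_rot: [-3.142, -0.0, 2.0]
wrist_force: [-0.2, 0.7, 0.1]
width: 0.04
```

```bash
cat > sg.py <<'E'
from h import *
o=get_obs();T=R.from_euler('xyz',o['ee_rot']);print(o['time'],o['tool_pos'],o['ee_rot'],o['width'],o['wrist_force'],o['wrist_torque'])
im,P,cm=look('wrist');save('w13',im);np.savez('w13',P=P,im=im)
q=(P-o['tool_pos'])@T.as_matrix()
m=(np.hypot(q[...,0],q[...,1])<.03)&(abs(q[...,2]+.022)<.006)
r=q[m]; 
if len(r)>9: print('rim',len(r),np.median(r,0),r.min(0),r.max(0)); print(cv2.minEnclosingCircle(r[r[:,0]>-.03][:,:2].astype(np.float32)))
E
python3 sg.py
```

```text
19.85 [ 0.5343 -0.3144  0.0282] [-3.1416 -0.      2.    ] 0.03997819873159957 [-0.2154  0.7495  0.101 ] [-0.0068 -0.0996 -0.0605]
rim 3237 [ 0.004   0.0002 -0.0214] [-0.02   -0.0285 -0.028 ] [ 0.0198  0.0286 -0.016 ]
((0.00830087810754776, 5.6640361435711384e-05), 0.028627736493945122)
```

Request:
{"op": "step_arm", "data": {"steps": [{"jaw": 0, "tx": 0, "ty": 0, "tz": -0.03, "ax": 0, "ay": 0, "az": 0}, {"jaw": 0, "tx": 0, "ty": 0, "tz": -0.07, "ax": 0, "ay": 0, "az": 0}, {"jaw": 0, "tx": 0, "ty": 0, "tz": -0.11, "ax": 0, "ay": 0, "az": 0}, {"jaw": 0, "tx": 0.03, "ty": 0.017, "tz": -0.132, "ax": 0, "ay": 0, "az": 0}, {"jaw": 0, "tx": 0.07, "ty": 0.04, "tz": -0.132, "ax": 0, "ay": 0, "az": -0.12}, {"jaw": 0, "tx": 0.11, "ty": 0.063, "tz": -0.132, "ax": 0, "ay": 0, "az": -0.24}, {"jaw": 0, "tx": 0.15, "ty": 0.086, "tz": -0.132, "ax": 0, "ay": 0, "az": -0.36}, {"jaw": 0, "tx": 0.18, "ty": 0.103, "tz": -0.132, "ax": 0, "ay": 0, "az": -0.48}]}}

```text
time: 20.7
tool_pos: [0.5528, -0.1052, 0.1603]
ee_rot: [3.141, -0.0, 2.486]
wrist_force: [0.1, 0.1, -0.6]
width: 0.0403
```

```bash
python3 - <<'E'
from h import *
o=get_obs();print(o['time'],o['tool_pos'],o['ee_rot'],o['width'])
im,P,cm=look('top');find(im,P,'top',['jug','sleeve','clip'],2)
Z=P[...,2];m=(np.hypot(P[...,0]-.667,P[...,1]+.058)<.06)&(Z>.02)&(Z<.2);print(P[m].min(0),P[m].max(0));
m&=Z>.163;print('cap',P[m].mean(0))
to([.5626,-.0112,.16],2.72)
E
```

```text
20.7 [ 0.5528 -0.1052  0.1603] [ 3.141  -0.0003  2.4862] 0.04027379153293062
jug 0.77 [285, 170, 312, 192] 468 [ 0.6638 -0.053   0.1326] [ 0.637  -0.0902  0.0616] [ 0.6984 -0.0268  0.1745]
jug 0.74 [172, 231, 189, 240] 108 [0.5069 0.278  0.134 ] [0.4953 0.267  0.0278] [0.521  0.3028 0.1846]
clip 0.65 [358, 199, 419, 245] 2001 [ 0.5378 -0.3469  0.0105] [ 0.4841 -0.4339  0.0045] [ 0.6064 -0.2663  0.0166]
[ 0.6328 -0.0937  0.0216] [ 0.7017 -0.0249  0.177 ]
cap [ 0.6674 -0.0609  0.1707]
to [0.5626, -0.0112, 0.16] 2.72 t [0.0515 0.0819 0.0001] a [-0.0008  0.0002 -0.2393] rows 1.9
```

Request:
{"op": "step_arm", "data": {"steps": [{"jaw": 0, "tx": 0.02, "ty": 0.032, "tz": 0, "ax": 0, "ay": 0, "az": -0.08}, {"jaw": 0, "tx": 0.04, "ty": 0.064, "tz": 0, "ax": 0, "ay": 0, "az": -0.16}, {"jaw": 0, "tx": 0.0515, "ty": 0.082, "tz": 0, "ax": 0, "ay": 0, "az": -0.23}, {"jaw": 0, "tx": 0.0515, "ty": 0.082, "tz": 0, "ax": 0, "ay": 0, "az": -0.23}, {"jaw": 0, "tx": 0.0515, "ty": 0.082, "tz": 0, "ax": 0, "ay": 0, "az": -0.23}, {"jaw": 0, "tx": 0.0515, "ty": 0.082, "tz": 0, "ax": 0, "ay": 0, "az": -0.23}]}}

```text
time: 21.5
tool_pos: [0.5627, -0.013, 0.16]
ee_rot: [-3.14, 0.0, 2.707]
wrist_force: [-0.2, 0.1, -1.3]
width: 0.0399
```

```bash
cat > sp.py <<'E'
from h import *
import sys
o=get_obs();T=R.from_euler('xyz',o['ee_rot']);print(o['time'],o['tool_pos'],o['ee_rot'],o['width'],o['wrist_force'],o['wrist_torque'])
im,P,cm=look('wrist');save('w14',im);np.savez('w14',P=P,im=im)
X,Y,Z=P[...,0],P[...,1],P[...,2]
for n,lo,hi,rr in [('foot',.006,.014,.04),('shoulder',.0165,.024,.024),('top',.083,.09,.015)]:
    m=(np.hypot(X-.5625,Y+.011)<rr)&(Z>lo)&(Z<hi)
    if m.sum()>5: print(n,m.sum(),cv2.minEnclosingCircle(np.stack([X[m],Y[m]],1).astype(np.float32)))
q=(P-o['tool_pos'])@T.as_matrix()
m=(np.hypot(q[...,0],q[...,1])<.0205)&(abs(q[...,2]+.022)<.004)
r=q[m]; print('rim tool',len(r),np.median(r,0),r.min(0),r.max(0))
to([.5626,-.0112,o['tool_pos'][2]],2.70)
E
python3 sp.py
```

```text
21.5 [ 0.5627 -0.013   0.16  ] [-3.14    0.0003  2.7074] 0.039910482481739055 [-0.2293  0.1387 -1.2553] [ 0.05   -0.1536  0.0063]
foot 2138 ((0.5618038177490234, -0.010859105736017227), 0.03605540841817856)
shoulder 584 ((0.5616682171821594, -0.010873331688344479), 0.020101670175790787)
top 215 ((0.5619763731956482, -0.011088277213275433), 0.008741962723433971)
rim tool 2562 [ 0.0008 -0.0003 -0.0214] [-0.0203 -0.0202 -0.0259] [ 0.0196  0.0201 -0.018 ]
to [0.5626, -0.0112, np.float64(0.1599708948373804)] 2.7 t [0.0008 0.0015 0.    ] a [-0.0014  0.0002  0.0074] rows 0.1
```

Request:
{"op": "step_arm", "data": {"steps": [{"jaw": 0, "tx": 0.0014, "ty": 0.0015, "tz": 0.01, "ax": -0.0014, "ay": 0, "az": 0}, {"jaw": 0, "tx": 0.0014, "ty": 0.0015, "tz": 0.03, "ax": -0.0014, "ay": 0, "az": 0}, {"jaw": 0, "tx": 0.0014, "ty": 0.0015, "tz": 0.045, "ax": -0.0014, "ay": 0, "az": 0}, {"jaw": 0, "tx": 0.0014, "ty": 0.0015, "tz": 0.052, "ax": -0.0014, "ay": 0, "az": 0}, {"jaw": 0, "tx": 0.0014, "ty": 0.0015, "tz": 0.052, "ax": -0.0014, "ay": 0, "az": 0}, {"jaw": 0, "tx": 0.0014, "ty": 0.0015, "tz": 0.052, "ax": -0.0014, "ay": 0, "az": 0}]}}

```text
time: 22.15
tool_pos: [0.5622, -0.0111, 0.1082]
ee_rot: [3.142, 0.0, 2.707]
wrist_force: [-0.1, 0.9, 0.7]
width: 0.0397
```

```bash
sed -i 's/.5626,-.0112,o/.5620,-.0110,o/' sp.py; python3 sp.py; python3 - <<'E'
from h import *
im=np.load('w14.npz')['im'];save('c14',cv2.resize(im[150:350,190:370],(540,600),interpolation=cv2.INTER_CUBIC))
E
```

```text
22.15 [ 0.5622 -0.0111  0.1082] [3.1415 0.0005 2.7073] 0.0396917110979056 [-0.0868  0.9309  0.7076] [-0.007  -0.1877 -0.0237]
foot 2635 ((0.5618066787719727, -0.010743476450443268), 0.036101073026657104)
shoulder 784 ((0.5619295835494995, -0.01077180914580822), 0.020154230296611786)
top 22 ((0.5721554160118103, -0.01437200978398323), 0.004419432953000069)
rim tool 2556 [ 0.0009 -0.0003 -0.0214] [-0.0202 -0.0202 -0.0259] [ 0.02    0.0202 -0.018 ]
to [0.562, -0.011, np.float64(0.10820008402869388)] 2.7 t [ 0.0006 -0.0001  0.0006] a [0.0004 0.0016 0.0074] rows 0.1
```

View pics/c14.png

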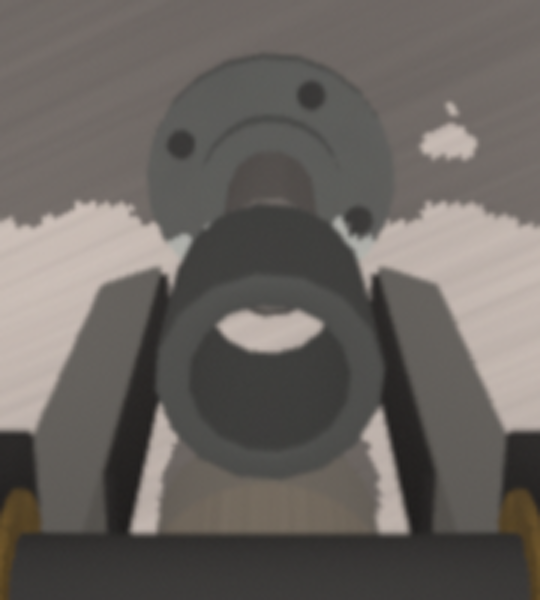

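Request:
{"op": "step_arm", "data": {"steps": [{"jaw": 0, "tx": 0.0003, "ty": 0, "tz": 0.006, "ax": 0, "ay": 0, "az": 0}, {"jaw": 0, "tx": 0.0003, "ty": 0, "tz": 0.012, "ax": 0, "ay": 0, "az": 0}, {"jaw": 0, "tx": 0.0003, "ty": 0, "tz": 0.018, "ax": 0, "ay": 0, "az": 0}, {"jaw": 0, "tx": 0.0003, "ty": 0, "tz": 0.024, "ax": 0, "ay": 0, "az": 0}, {"jaw": 0, "tx": 0.0003, "ty": 0, "tz": 0.03, "ax": 0, "ay": 0, "az": 0}, {"jaw": 0, "tx": 0.0003, "ty": 0, "tz": 0.03, "ax": 0, "ay": 0, "az": 0}]}}

```text
time: 22.8
tool_pos: [0.5614, -0.0109, 0.0772]
ee_rot: [-3.141, -0.001, 2.707]
wrist_force: [0.2, 0.4, -1.0]
width: 0.0398
```

```bash
python3 sp.py
```

```text
22.8 [ 0.5614 -0.0109  0.0772] [-3.1412 -0.0009  2.7074] 0.039790762910694104 [ 0.2261  0.355  -1.0446] [-0.007  -0.1582  0.0025]
foot 3044 ((0.5619632005691528, -0.010601213201880455), 0.036026254296302795)
shoulder 774 ((0.5611147284507751, -0.01032716128975153), 0.01971212401986122)
top 982 ((0.5628005266189575, -0.011752334423363209), 0.013574653305113316)
rim tool 2567 [ 0.001  -0.0003 -0.0214] [-0.0205 -0.0202 -0.026 ] [ 0.0197  0.0201 -0.018 ]
to [0.562, -0.011, np.float64(0.0772456783322401)] 2.7 t [-0.0002 -0.      0.0007] a [-0.0001  0.0001  0.0074] rows 0.0
```

Request:
{"op": "step_arm", "data": {"steps": [{"jaw": 0, "tx": -0.0002, "ty": 0, "tz": 0.006, "ax": 0, "ay": 0, "az": 0}, {"jaw": 0, "tx": -0.0002, "ty": 0, "tz": 0.012, "ax": 0, "ay": 0, "az": 0}, {"jaw": 0, "tx": -0.0002, "ty": 0, "tz": 0.018, "ax": 0, "ay": 0, "az": 0}, {"jaw": 0, "tx": -0.0002, "ty": 0, "tz": 0.024, "ax": 0, "ay": 0, "az": 0}, {"jaw": 0, "tx": -0.0002, "ty": 0, "tz": 0.03, "ax": 0, "ay": 0, "az": 0}, {"jaw": 0, "tx": -0.0002, "ty": 0, "tz": 0.035, "ax": 0, "ay": 0, "az": 0}, {"jaw": 0, "tx": -0.0002, "ty": 0, "tz": 0.0375, "ax": 0, "ay": 0, "az": 0}, {"jaw": 0, "tx": -0.0002, "ty": 0, "tz": 0.0375, "ax": 0, "ay": 0, "az": 0}]}}

```text
time: 23.65
tool_pos: [0.5617, -0.011, 0.0399]
ee_rot: [-3.141, -0.001, 2.707]
wrist_force: [-0.5, 0.4, -0.2]
width: 0.0396
```

```bash
python3 sp.py
```

```text
23.65 [ 0.5617 -0.011   0.0399] [-3.1412 -0.0008  2.7074] 0.039617472923463785 [-0.4901  0.405  -0.2098] [ 0.0157 -0.136  -0.0058]
foot 3399 ((0.5602325201034546, -0.010172508656978607), 0.03583262488245964)
shoulder 232 ((0.5582202076911926, -0.0084138885140419), 0.019374588504433632)
top 1048 ((0.5618152022361755, -0.010582389310002327), 0.009301753714680672)
rim tool 2240 [ 0.0086 -0.0003 -0.0215] [-0.0164 -0.0202 -0.026 ] [ 0.0198  0.0201 -0.018 ]
to [0.562, -0.011, np.float64(0.03989390112312697)] 2.7 t [-0.      0.      0.0004] a [-0.0001 -0.0001  0.0074] rows 0.0
```

Creep the last ~2 mm until contact.

Request:
{"op": "step_arm", "data": {"steps": [{"jaw": 0, "tx": 0, "ty": 0, "tz": 0.001, "ax": 0, "ay": 0, "az": 0}, {"jaw": 0, "tx": 0, "ty": 0, "tz": 0.0017, "ax": 0, "ay": 0, "az": 0}, {"jaw": 0, "tx": 0, "ty": 0, "tz": 0.0022, "ax": 0, "ay": 0, "az": 0}, {"jaw": 0, "tx": 0, "ty": 0, "tz": 0.0022, "ax": 0, "ay": 0, "az": 0}]}}

```text
time: 24.1
tool_pos: [0.5621, -0.011, 0.0382]
ee_rot: [-3.142, 0.0, 2.707]
wrist_force: [0.6, -0.6, -1.1]
width: 0.0402
```

Request:
{"op": "step_arm", "data": {"steps": [{"jaw": 0, "tx": 0, "ty": 0, "tz": 0.0007, "ax": 0, "ay": 0, "az": 0}, {"jaw": 0, "tx": 0, "ty": 0, "tz": 0.0015, "ax": 0, "ay": 0, "az": 0}, {"jaw": 0, "tx": 0, "ty": 0, "tz": 0.0015, "ax": 0, "ay": 0, "az": 0}]}}

```text
time: 24.4
tool_pos: [0.5621, -0.011, 0.0381]
ee_rot: [-3.142, 0.0, 2.707]
wrist_force: [-2.8, 1.2, 6.3]
width: 0.0395
```

Request:
{"op": "step_arm", "data": {"steps": [{"jaw": 1, "tx": 0, "ty": 0, "tz": 0, "ax": 0, "ay": 0, "az": 0}, {"jaw": 1, "tx": 0, "ty": 0, "tz": 0, "ax": 0, "ay": 0, "az": 0}, {"jaw": 1, "tx": 0, "ty": 0, "tz": 0, "ax": 0, "ay": 0, "az": 0}, {"jaw": 1, "tx": 0, "ty": 0, "tz": 0, "ax": 0, "ay": 0, "az": 0}, {"jaw": 1, "tx": 0, "ty": 0, "tz": 0, "ax": 0, "ay": 0, "az": 0}, {"jaw": 1, "tx": 0, "ty": 0, "tz": 0, "ax": 0, "ay": 0, "az": 0}]}}

```text
time: 25.0
tool_pos: [0.5621, -0.011, 0.038]
ee_rot: [-3.141, 0.0, 2.707]
wrist_force: [-0.7, 0.2, 0.1]
width: 0.0843
```

Request:
{"op": "step_arm", "data": {"steps": [{"jaw": 1, "tx": 0, "ty": 0, "tz": -0.02, "ax": 0, "ay": 0, "az": 0}, {"jaw": 1, "tx": 0, "ty": 0, "tz": -0.06, "ax": 0, "ay": 0, "az": 0}, {"jaw": 1, "tx": 0, "ty": 0, "tz": -0.1, "ax": 0, "ay": 0, "az": 0}, {"jaw": 1, "tx": 0, "ty": 0, "tz": -0.15, "ax": 0, "ay": 0, "az": 0}, {"jaw": 1, "tx": 0.02, "ty": 0, "tz": -0.18, "ax": 0, "ay": 0, "az": 0}, {"jaw": 1, "tx": 0.02, "ty": 0, "tz": -0.18, "ax": 0, "ay": 0, "az": 0}, {"jaw": 1, "tx": 0.02, "ty": 0, "tz": -0.18, "ax": 0, "ay": 0, "az": 0}]}}

```text
time: 25.7
tool_pos: [0.5442, -0.0025, 0.2187]
ee_rot: [3.141, 0.002, 2.708]
wrist_force: [0.7, -0.3, -0.6]
width: 0.0938
```

```bash
python3 - <<'E'
from h import *
o=get_obs();print(o['time'],o['tool_pos'],o['ee_rot'],o['width'])
im,P,cm=look('wrist');s,P2,c2=look('scene')
X,Y,Z=P[...,0],P[...,1],P[...,2]
m=(np.hypot(X-.562,Y+.011)<.024)&(Z>.052)&(Z<.068);q=P[m]; print('sleeve top',m.sum(),cv2.minEnclosingCircle(q[:,:2].astype(np.float32)),np.median(q,0))
A=np.c_[q[:,:2]-q[:,:2].mean(0),np.ones(len(q))];print('tilt',np.linalg.lstsq(A[abs(q[:,2]-np.median(q[:,2]))<.002],q[:,2][abs(q[:,2]-np.median(q[:,2]))<.002],rcond=None)[0])
m=(np.hypot(X-.475,Y-.003)<.04)&(Z>.0025)&(Z<.03);print('clip',m.sum(),P[m].min(0),P[m].max(0))
find(im,P,'wrist',['clip','jug','bush','spacer'])
find(s,P2,'scene',['jug','bush','spacer','pick'])
u=proj('scene',[.53,0,.05],c2)[0].astype(int)
a=cv2.resize(s[170:290,110:440],(800,291),interpolation=cv2.INTER_CUBIC)
save('c15',np.vstack([a,cv2.resize(im[100:300,100:600-40],(800,307+0))]))
E
```

```text
25.7 [ 0.5442 -0.0025  0.2187] [3.1411 0.0024 2.7077] 0.09382150279037602
sleeve top 599 ((0.5620514750480652, -0.011067509651184082), 0.019962426275014877) [ 0.5544 -0.0071  0.0596]
tilt [ 0.0017 -0.0036  0.0596]
clip 423 [ 0.451  -0.0184  0.0026] [0.5003 0.0312 0.0145]
clip 0.78 [244, 107, 271, 148] 483 [0.4736 0.0014 0.0043] [ 0.4525 -0.016  -0.0007] [0.4972 0.0127 0.0132]
jug 0.6 [243, 263, 312, 399] 4932 [ 0.6457 -0.0526  0.1052] [ 0.634  -0.0838  0.0104] [ 0.6826 -0.0262  0.1706]
spacer 0.74 [83, 245, 122, 281] 819 [ 0.5368 -0.2471  0.0255] [ 0.5188 -0.2667  0.0099] [ 0.5549 -0.2285  0.029 ]
jug 0.84 [231, 204, 265, 280] 2080 [ 0.6948 -0.0507  0.0886] [ 0.6528 -0.0925  0.0002] [ 0.7081 -0.0248  0.1701]
bush 0.52 [142, 201, 156, 221] 255 [ 0.5621 -0.3777  0.0404] [ 0.5361 -0.4002  0.0142] [ 0.5728 -0.3651  0.0522]
spacer 0.72 [191, 215, 209, 228] 154 [ 0.545  -0.2465  0.0232] [ 0.5208 -0.2622  0.0124] [ 0.5593 -0.2274  0.0295]
pick 0.51 [406, 193, 421, 214] 205 [0.515  0.2861 0.1433] [0.4995 0.2724 0.1229] [0.5217 0.2993 0.1786]
```

View pics/c15.png

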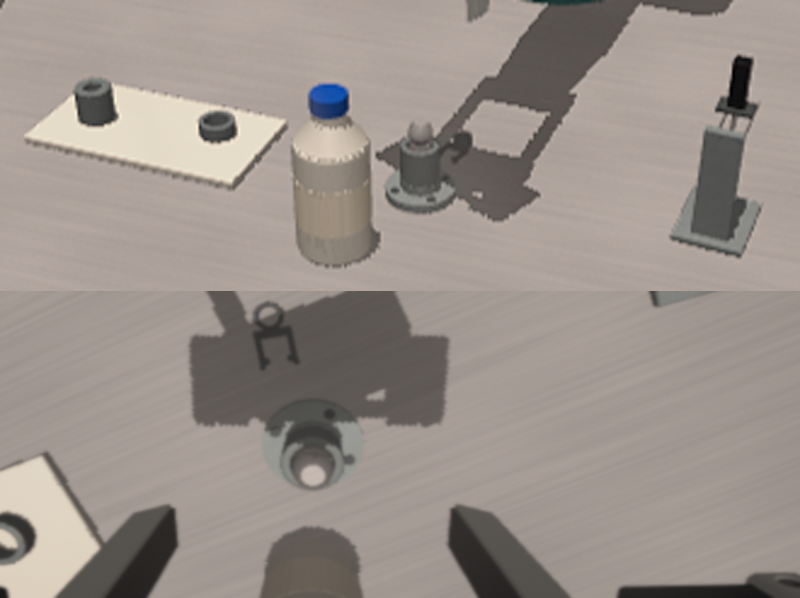

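```bash
python3 -c "
from bench import *
print(close_job())"
```

```text
the job is handed in; nothing more can be done
None
```

The sleeve is on the spindle, seated on the shoulder and released, and I handed the job in at about 26 s on the robot's clock. No verdict came back.

- **Clip:** I pulled it out of the groove with the pick's tip through its eye, without the gripper touching it. While I dragged it clear, it tipped up on the tip, with about 5.6 N on the wrist. It fell flat when I lifted the pick. It now lies flat on the bench, its nearest end about 62–67 mm from the spindle's axis; the foot's edge is at 36 mm.
- **Pick:** It is back in the rack, with its flange at its original height and the handle within about 1 mm of where it started.
- **Sleeve:** I used the tall, wide-bored tube from the middle of the row and guided it down the shaft in the gripper. It met the shoulder at the expected height with about 6 N. The last check put its top at 59.6 mm (60 mm expected), level and centred on the shaft.
- **Other parts:** The jug, bush and spacer read the same as at the start, to within about 1–2 mm. The last close-up did not find the bush, but the scene camera did, in its place.

Apart from the clip tipping, no check failed or disagreed.

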